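# Close the flux jar and set the jeweller's bench in order

### The arm

A 7-joint arm with a two-finger parallel gripper is mounted at the origin on the work surface. World frame = base frame: x ahead of the robot, y to its left, z up, the work surface at z = 0. Lengths are in m, angles in rad, forces in N, time in s.
With the tool pointing down it reaches from about 0.35 to 0.9 m from the base axis. Payload 8.1 kg.
Tool frame: the origin (TCP) lies where the fingers leave the gripper's body, on its centre line; the fingertips stand 66 mm ahead of it and the grasp point (between the pads) lies 47 mm ahead of it; z points along the fingers, y is the direction in which the jaws open and shut (so a half turn about z gives the same grasp; the last joint's range is limited). The gripper opens to 92 mm and grips with 3 to 60 N. Pads are 19 mm wide; open, the fingers measure 130 mm over their backs; the gripper's body (75 mm by 190 mm) begins 47 mm behind the grasp point.
Start: joints at [-0.103, 0.434, 0.025, 1.573, -0.012, 1.134, -0.075], TCP at [0.625, -0, 0.292] pointing down, gripper open.
Joint ranges: [-2.62, 2.62], [-0.44, 2.09], [-1.27, 1.32], [0.08, 2.57], [-1.32, 4.46], [0.12, 2], [-2.74, 2.74]. Speed limits (rad/s): [2.22, 2.22, 3.01, 3.01, 3.14, 3.14, 3.14].

### API

Orientations are given as a unit quaternion [w, x, y, z].
In Python, from plant import manip gives the robot as it stands.
- The arm moves only by the shell command python3 -m crank 'ROWS' [OPENING] [FORCE]. ROWS is JSON, a list of rows, each an object with "travel": the shift along the tool's x, y, z in m, a list of three; "turn": the turn about the tool's z in rad. In form: [{"travel": [dx, dy, dz], "turn": turn}, ...]. A call has exactly 10 rows; each row is the pose to reach, as a shift and turn from the pose commanded when the call began, along the tool's axes at that moment; what a row does not reach only later rows make up. A row lasts 1/10 s, in which the tool goes at most 50 mm and 8.59 degrees, less where a joint would pass 70% of its speed; a pose out of reach is approached as far as the arm can. A call with a gripper value outside its range is refused whole. OPENING is the opening, from 0 (shut) to 1 (fully open), set as the call begins (- or left out, the last holds). The fingers move at their own pace and stop on an object; FORCE is the grip in N (left out, the last holds). Time passes only in rows, so rows that repeat a pose let the fingers close, or fill a call up. It gives the time, the measured TCP pose, the force and the opening at its end, in the units of the state.
- manip.get_state(): the state, without advancing time (a new reading comes with each control period).
- manip.camera(name): name is "scene" or "side" or "wrist"; returns the picture (420x560x3 uint8, red, green, blue); there is no depth.
- manip.get_calibration(name): a dict with "mtx" (3x3 intrinsics, pixels), "distortion" ([k1, k2, p1, p2, k3] as OpenCV has them; the pictures are not rectified), "view" (4x4, takes a point from world to camera coordinates); the wrist camera has in their place "hand_eye" (4x4, takes a point from camera to tool coordinates, whose origin is the TCP and whose axes are the flange's). Camera axes: x right, y down, z forward; pixel columns grow to the right and rows downward; lengths in m; the calibration is good to about 2 mm. A picture is of the moment at which its call begins: read the wrist's pose just before it. get_calibration takes no time and is no camera call.
- manip.sign_off(): hands the job in, once; it reports no verdict.
The state is a dict: "t": time; "joints": joint angles; "joint_vel": joint speeds; "effort": joint torques, N m; "tcp_pos": TCP position; "ee_rot": TCP orientation; "force": force on the tool from outside, world axes, zero at the start; "wrist_torque": the same for the moment, N m; "finger_gap": finger opening in m.
Only numpy, scipy, OpenCV 4.12 (cv2) and the standard library are available. Lean on these libraries where they do the work, as an engineer would, in place of code of your own. Each camera call takes 0.05 s, during which the arm holds its last target. There are 200 camera calls.

### The job

Put the jeweller's bench in order: take the funnel out of the jar and set it in its wooden stand, stand the jar in the middle of the cork mat and close it with its stopper, pushed fully home. Lay every tool that is out (bench block, tin, ring clamp, pliers) flat on its own pale silhouette on the dark grey mat, squarely and, for the pliers, with the jaws pointing as drawn. Do not tip the jar over and do not disturb the ring box.

Things in the scene. Friction and masses are not known exactly. Their poses are not given: they have to be found in the camera images.
- jar: loose open amber glass jar 105 mm tall, about 0.35 kg: round body 84 mm across up to 52 mm, sloping shoulder to 62 mm, then a straight six-sided neck to the rim, 56 mm across its flats outside (grip it here, across two flats) and 46 mm inside. The flats face +x and every 60 degrees from it. Origin: centre of the underside, z up. The funnel starts in its neck
- funnel: loose light-metal funnel, 85 mm tall, 90 g: stem 24 mm across up to 30 mm, cone widening to 64 mm across at 55 mm, then a straight collar 64 mm across to the top (grip the collar from outside: a strainer plate closes the top 5 mm under the rim). Origin: centre of the stem's lower end, z up. It starts in the neck of the jar, resting on its cone, its origin about 61 mm above that of the jar
- stopper: loose stopper, 68 mm tall, standing on its narrow end: cork tapered plug 31 mm across at the bottom and 41 mm at 32 mm height, a cork flange 58 mm across from 32 to 38 mm, and a pale wooden knob 28 mm across from 38 to 68 mm (grip here). Origin: centre of the plug's lower end, z up. Seated in the jar the flange lies on the rim and the origin is 73 mm above the jar's underside
- coaster: fixed round cork mat on the bench, 120 mm across, 4 mm thick, the jar's place. Origin: centre of its underside
- stand: fixed wooden funnel stand, a block 90 x 90 mm and 50 mm high with a round hole 44 mm across right through it from the top. Origin: centre of the underside. A funnel set in it rests on its cone, the stem's end about 8 mm above the bench
- stand_hole (a point): centre of the hole's mouth, on the stand's top face 50 mm above the bench
- pliers: loose pliers lying flat, 18 mm thick, 155 mm long, blue handles: a steel joint 30 mm long and 26 mm wide (grip across it), steel jaws towards +x narrowing to 10 mm, two spread handles towards -x, 50 mm across at the ends. Origin: underside, at the middle of the joint; z up. About 0.2 kg. May be absent
- pliers_tip (a point): end of the pliers' jaws, 60 mm from the origin along +x
- clamp: loose double-ended wooden ring clamp lying flat, a straight bar 140 mm long (x), 26 mm wide (y) and 22 mm high, the same at both ends, with a steel band 24 mm long, 30 mm wide and 24 mm high round its middle (grip here). Origin: centre of the underside. May be absent
- block: loose flat square steel bench block, 60 x 60 mm, 22 mm high, about 0.6 kg. Origin: centre of the underside, x and y along its sides. May be absent
- tin: loose round tin, 60 mm across, 28 mm high. Origin: centre of the underside. May be absent
- mark_pliers: fixed pale flat silhouette, under 1.5 mm thick and no obstacle, painted on the dark grey tool mat; shaped like the pliers. Origin where the joint's middle belongs; x towards the jaws
- mark_pliers_tip (a point): where the end of the pliers' jaws belongs, 60 mm from the silhouette's origin along x
- mark_clamp: fixed pale flat silhouette, under 1.5 mm thick and no obstacle, painted on the dark grey tool mat; a long bar 148 x 34 mm, the ring clamp's place. Origin: its centre; x along its length
- mark_block: fixed pale flat silhouette, under 1.5 mm thick and no obstacle, painted on the dark grey tool mat; a square 68 x 68 mm, the bench block's place. Origin: its centre; x, y along its sides
- mark_tin: fixed pale flat silhouette, under 1.5 mm thick and no obstacle, painted on the dark grey tool mat; a disc 68 mm across, the tin's place. Origin: its centre
- ringbox: bystander: loose dark wooden ring box 50 x 50 mm, 30 mm high. Origin: centre of the underside
- wax: bystander: green wax bar 50 x 30 x 20 mm, stuck to the bench. Origin: centre of the underside
Not all that is in view belongs to the job. What is shaped like the block but green or purple is not meant.

How it is judged:
By the outcome, as a careful person would: the job done as asked, in the order asked, and still so for the second after the job is handed in, with the robot touching nothing.
Of pliers, clamp, block, tin only 3 to 4 are there at a start; the rules pass over those that are not, and their reading is None.
At some moment in a run one of pliers, clamp, block, tin may be knocked a few centimetres aside while the robot is not near it.
It also fails if it takes over 210 s, if anything falls off the work surface, if the arm or the gripper's body presses on something with over 40 N, if the wrist force passes 120 N, or if a joint passes its speed limit or range.

## Working session

There is one attempt and no reset: what is moved stays moved. The work goes in short steps, Python scripts to look and compute and a shell command to move; the robot and the scene stay as the last step left them, time stands still between calls to the robot, and variables do not carry over. Pictures are saved under pics/ and viewed, about 12 in all and at most 16, crops included, and the job is handed in when it is done.

```bash
ls; mkdir -p pics; python3 - <<'E'
from plant import manip
import cv2, numpy as np
print(manip.get_state())
for n in ["scene","side","wrist"]:
    im=manip.camera(n); cv2.imwrite(f"pics/{n}0.png",im[:,:,::-1])
    c=manip.get_calibration(n); print(n,{k:np.round(v,4).tolist() for k,v in c.items()})
a=[cv2.imread(f"pics/{n}0.png") for n in ["scene","side"]]
E
```

```text
pics
{'t': 0.0, 'joints': array([-0.10258487,  0.43521738,  0.0249846 ,  1.57411765, -0.01164029,
        1.13400547, -0.07509633]), 'joint_vel': array([ 6.90589292e-05,  4.22011930e-04,  9.85159085e-04,  2.11766083e-03,
        7.68069012e-04,  3.73018218e-06, -4.07833242e-04]), 'effort': array([ 3.89017032e-04, -6.67853522e+01,  9.84863900e-01, -3.14464223e+01,
       -6.05165795e-02,  4.27553023e-02,  1.12382318e-04]), 'tcp_pos': array([ 6.24577435e-01, -5.39909124e-05,  2.91440548e-01]), 'ee_rot': array([-5.25039200e-04,  7.07145126e-01,  7.07067980e-01, -6.05278750e-04]), 'force': array([ 0.37906878,  0.26137344, -0.63684818]), 'wrist_torque': array([ 0.03016563, -0.01288579, -0.02390699]), 'finger_gap': 0.09144105957182486}
scene {'mtx': [[544.156, 0.0, 284.6551], [0.0, 544.156, 198.1105], [0.0, 0.0, 1.0]], 'distortion': [-0.1214, 0.0, 0.0, 0.0, 0.0], 'view': [[0.222, 0.9749, -0.018, -0.1282], [0.6375, -0.1591, -0.7538, -0.2642], [-0.7377, 0.1558, -0.6568, 1.8668], [0.0, 0.0, 0.0, 1.0]]}
side {'mtx': [[421.7916, 0.0, 270.9705], [0.0, 421.7916, 207.4626], [0.0, 0.0, 1.0]], 'distortion': [-0.0373, 0.0, 0.0, 0.0, 0.0], 'view': [[0.7604, -0.6494, -0.0041, -0.3918], [-0.4811, -0.5591, -0.6752, 0.3056], [0.4362, 0.5155, -0.7376, 0.7087], [0.0, 0.0, 0.0, 1.0]]}
wrist {'mtx': [[374.6553, 0.0, 280.53], [0.0, 374.6553, 209.4611], [0.0, 0.0, 1.0]], 'distortion': [0.0312, 0.0, 0.0, 0.0, 0.0], 'hand_eye': [[-0.0011, -0.9571, -0.2899, 0.0781], [1.0, -0.0009, -0.0008, -0.0], [0.0005, -0.2899, 0.9571, -0.0923], [0.0, 0.0, 0.0, 1.0]]}
```

View pics/scene0.png

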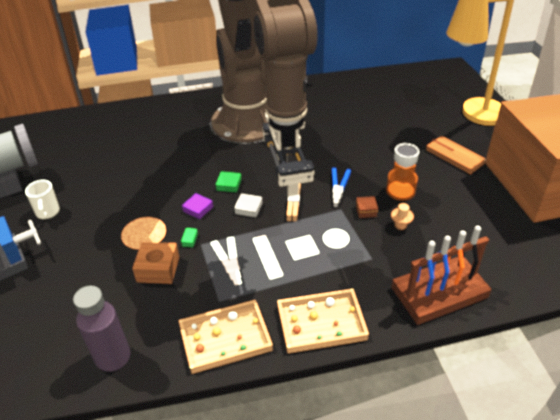

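View pics/side0.png

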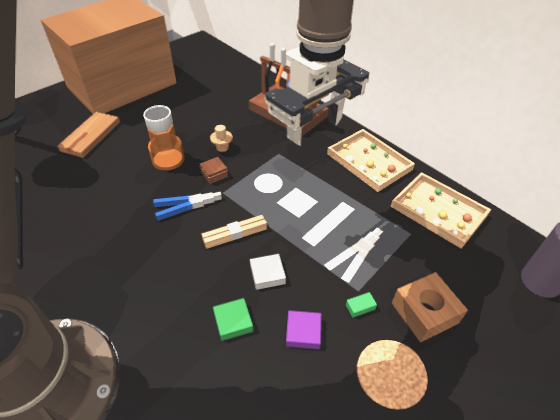

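The scene picture shows the jar with its funnel at (403,175), stopper (402,215), ring box (367,207), pliers (340,187) and clamp under the gripper at (293,200). It also shows the white-grey block (249,205), with green (229,181) and purple (198,206) decoys, the wax (189,237), stand (157,262), coaster (143,233), and the silhouettes on the mat. No tin is in view, though the mat has a disc mark. The side view agrees.

```bash
cat > h.py <<'E'
from plant import manip
import cv2, numpy as np
from scipy.spatial.transform import Rotation as R
def q2R(q): return R.from_quat([q[1],q[2],q[3],q[0]]).as_matrix()
def tool(st=None):
    st=st or manip.get_state(); T=np.eye(4); T[:3,:3]=q2R(st["ee_rot"]); T[:3,3]=st["tcp_pos"]; return T
class Cam:
    def __init__(s,name,T=None):
        c=manip.get_calibration(name); s.K=np.array(c["mtx"]); s.d=np.array(c["distortion"])
        s.V=np.array(c["view"]) if "view" in c else np.linalg.inv((tool() if T is None else T)@np.array(c["hand_eye"]))
    def ray(s,uv):
        n=cv2.undistortPoints(np.float64(uv).reshape(-1,1,2),s.K,s.d).reshape(-1,2)
        Rw=s.V[:3,:3].T; o=-Rw@s.V[:3,3]
        return o,np.c_[n,np.ones(len(n))]@Rw.T
    def plane(s,uv,z):
        o,d=s.ray(uv); return (o+d*((z-o[2])/d[:,2])[:,None])[:,:2]
    def proj(s,p):
        return cv2.projectPoints(np.float64(p).reshape(-1,1,3),cv2.Rodrigues(s.V[:3,:3])[0],s.V[:3,3],s.K,s.d)[0].reshape(-1,2)
def tri(c1,u1,c2,u2):
    o1,d1=c1.ray(u1);o2,d2=c2.ray(u2);d1=d1[0];d2=d2[0]
    t=np.linalg.lstsq(np.c_[d1,-d2],o2-o1,rcond=None)[0]
    a,b=o1+t[0]*d1,o2+t[1]*d2
    return (a+b)/2,np.linalg.norm(a-b)
def shot(name,fn):
    T=tool(); im=manip.camera(name)[:,:,::-1].copy(); cv2.imwrite(f"pics/{fn}.png",im); np.save(f"pics/{fn}.npy",T); return im,Cam(name,T)
def load(name,fn): return cv2.imread(f"pics/{fn}.png"),Cam(name,np.load(f"pics/{fn}.npy") if name=="wrist" else None)
def blobs(im,lo,hi,roi=None,amin=40):
    m=cv2.inRange(cv2.cvtColor(im,cv2.COLOR_BGR2HSV),np.array(lo),np.array(hi))
    if roi: k=np.zeros_like(m); x0,y0,x1,y1=roi; k[y0:y1,x0:x1]=255; m&=k
    cs,_=cv2.findContours(m,cv2.RETR_EXTERNAL,cv2.CHAIN_APPROX_NONE)
    return sorted([c for c in cs if cv2.contourArea(c)>amin],key=cv2.contourArea,reverse=True)
def rect(cam,c,z):
    p=cam.plane(c.reshape(-1,2).astype(float),z); return cv2.minAreaRect((p*1000).astype(np.float32))
E
python3 - <<'E'
from h import *
s=Cam("scene");d=Cam("side")
# rough correspondences by eye
P={"funnel top":((406,151),(158,114)),"stopper top":((403,207),(221,129)),"ringbox":((367,203),(214,166)),"block":((249,203),(267,268)),
"clamp":((293,203),(235,230)),"pliers":((339,192),(197,201)),"coaster":((144,233),(392,374)),"hole":((155,255),(432,299)),"markblk":((302,247),(298,202)),
"marktin":((336,238),(268,183)),"markclamp":((268,257),(329,223)),"wax":((189,236),(362,303)),"markpl_tip":((240,283),(345,262))}
for k,(a,b) in P.items():
    p,e=tri(s,[a],d,[b]); print(k,np.round(p*1000),round(e*1000,1))
E
```

```text
funnel top [474. 366. 143.] 3.0
stopper top [609. 311.  65.] 6.3
ringbox [533. 241.  29.] 5.7
block [441. -72.  19.] 3.4
clamp [457.  53.   8.] 2.8
pliers [444. 189.   6.] 5.9
coaster [ 471. -370.   -1.] 6.4
hole [ 611. -337.   51.] 4.8
markblk [625.  33.   1.] 4.9
marktin [614. 129.  -0.] 4.1
markclamp [636. -59.  -2.] 4.5
wax [ 528. -249.   15.] 3.9
markpl_tip [ 634. -131.  -82.] 8.9
```

View pics/wrist0.png

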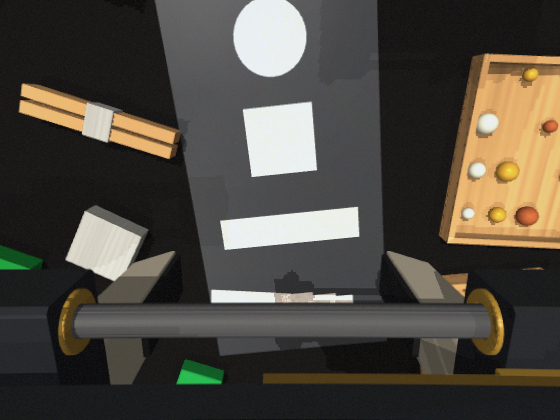

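The wrist view, looking down with image up = +y and right = +x, shows the mat's disc (270,37), square (280,139), bar (290,228) and pliers mark (280,298). The clamp is at (100,122) and the block at (107,243).

I'll measure the marks here and move above the funnel.

```bash
python3 - <<'E'
from h import *
im,c=load("wrist","wrist0")
# wrist0 had no npy: state is unchanged since
for b in blobs(im,(0,0,170),(180,60,255),(200,0,385,300),800): print("mark",np.round(rect(c,b,0.001),1), cv2.contourArea(b)) if 0 else print(rect(c,b,0.001))
for b in blobs(im,(0,0,110),(180,60,255),(50,190,165,300),500): print("block@22",rect(c,b,0.022))
for b in blobs(im,(8,90,90),(25,255,255),(0,60,190,180),300): print("clamp@22",rect(c,b,0.022))
E
sed -i 's/np.load(f"pics\/{fn}.npy") if name=="wrist" else None/np.load(f"pics\/{fn}.npy") if name=="wrist" else None/' h.py
python3 -c "
from h import *
np.save('pics/wrist0.npy',tool())"
python3 - <<'E'
from h import *
im,c=load("wrist","wrist0")
for b in blobs(im,(0,0,170),(180,60,255),(200,0,385,300),800): print("mark",np.round(rect(c,b,0.001)[0],1),np.round(rect(c,b,0.001)[1],1),rect(c,b,0.001)[2])
for b in blobs(im,(0,0,110),(180,60,255),(50,190,165,300),500): print("block@22",rect(c,b,0.022))
for b in blobs(im,(8,90,90),(25,255,255),(0,60,190,180),300): print("clamp@22",rect(c,b,0.022))
E
python3 -m crank '[{"travel":[0.366,-0.151,0],"turn":0},{"travel":[0.366,-0.151,0],"turn":0},{"travel":[0.366,-0.151,0],"turn":0},{"travel":[0.366,-0.151,0],"turn":0},{"travel":[0.366,-0.151,0],"turn":0},{"travel":[0.366,-0.151,0],"turn":0},{"travel":[0.366,-0.151,0],"turn":0},{"travel":[0.366,-0.151,0],"turn":0},{"travel":[0.366,-0.151,0],"turn":0},{"travel":[0.366,-0.151,0],"turn":0}]' 1 20
python3 -c "
from h import *
print(manip.get_state()['tcp_pos']); shot('wrist','w1'); shot('scene','s1')"
```

```text
mark [623.8  35.3] [68.2 68. ] 6.042550086975098
mark [613.5 128.1] [64.3 67.2] 89.97297668457031
mark [633.7 -59.2] [148.2  34.3] 6.147676467895508
mark [ 625.  -139.8] [ 11.5 161.8] 89.84709167480469
block@22 ((454.6291198730469, -80.74584197998047), (61.21185302734375, 93.52289581298828), 62.22590637207031)
clamp@22 ((415.5321960449219, 67.60967254638672), (29.94110107421875, 60.65390396118164), 72.23506927490234)
clamp@22 ((494.8309020996094, 42.022926330566406), (29.91596031188965, 62.63311767578125), 72.30867767333984)
t: 1.15
tcp_pos: [0.4731, 0.3671, 0.2918]
ee_rot: [-0.0, 0.706, 0.708, -0.0]
force: [0.6, -0.8, -0.6]
finger_gap: 0.0918
[0.47308758 0.36710124 0.29176516]Traceback (most recent call last):
  File "<stdin>", line 2, in <module>
  File "h.py", line 26, in load
    def load(name,fn): return cv2.imread(f"pics/{fn}.png"),Cam(name,np.load(f"pics/{fn}.npy") if name=="wrist" else None)
                                                                    ~~~~~~~^^^^^^^^^^^^^^^^^^
    fid = stack.enter_context(open(os.fspath(file), "rb"))
                              ~~~~^^^^^^^^^^^^^^^^^^^^^^^
FileNotFoundError: [Errno 2] No such file or directory: 'pics/wrist0.npy'
```

View w1.

View pics/w1.png

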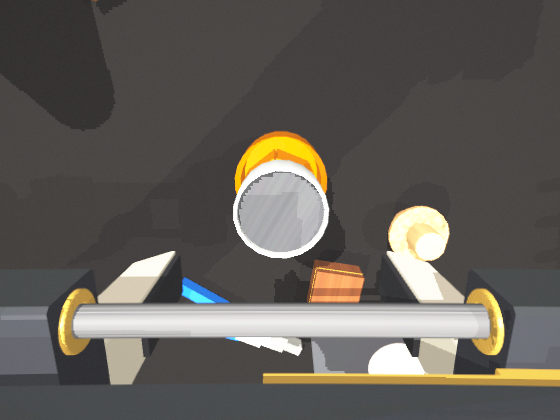

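The wrist view shows the funnel's rim ring centred at about (281,212), between the fingers. The stopper knob is at (430,245) and the ring box at (335,285).

```bash
python3 - <<'E'
from h import *
im,c=load("wrist","w1")
b=blobs(im,(0,0,215),(180,40,255),(220,150,345,265),100)[0]
h=cv2.convexHull(b)
p=c.plane(h.reshape(-1,2).astype(float),0.146)*1000
(x,y),r=cv2.minEnclosingCircle(p.astype(np.float32)); print("funnel rim",x,y,2*r, cv2.minAreaRect(p.astype(np.float32)))
b=blobs(im,(10,30,150),(30,160,255),(380,195,460,270),100)[0]
print("stopper blob",cv2.boundingRect(b), c.plane([[430,245]],0.068)*1000, c.plane([[418,232]],0.038)*1000)
T=tool();print(T.round(4))
E
```

```text
funnel rim 472.4969177246094 372.1475830078125 68.09176635742188 ((473.3368225097656, 371.7262268066406), (66.99219512939453, 62.884071350097656), 70.17110443115234)
stopper blob (388, 206, 62, 56) [[607.61746905 316.11198385]] [[607.20816215 317.47550862]]
[[ 1.600e-03  1.000e+00  1.000e-04  4.747e-01]
 [ 1.000e+00 -1.600e-03 -1.200e-03  3.647e-01]
 [-1.200e-03  1.000e-04 -1.000e+00  2.919e-01]
 [ 0.000e+00  0.000e+00  0.000e+00  1.000e+00]]
```

```bash
python3 -c "
from h import *
print(np.load('pics/w1.npy')[:3,3],manip.get_state()['tcp_pos'])"
python3 -m crank '[{"travel":[0.005,0,0.02],"turn":0},{"travel":[0.005,0,0.04],"turn":0},{"travel":[0.005,0,0.055],"turn":0},{"travel":[0.005,0,0.07],"turn":0},{"travel":[0.005,0,0.08],"turn":0},{"travel":[0.005,0,0.09],"turn":0},{"travel":[0.005,0,0.1],"turn":0},{"travel":[0.005,0,0.106],"turn":0},{"travel":[0.005,0,0.112],"turn":0},{"travel":[0.005,0,0.112],"turn":0}]' 1 20
python3 -m crank '[{"travel":[0,0,0],"turn":0},{"travel":[0,0,0],"turn":0},{"travel":[0,0,0],"turn":0},{"travel":[0,0,0],"turn":0},{"travel":[0,0,0],"turn":0},{"travel":[0,0,0],"turn":0},{"travel":[0,0,0],"turn":0},{"travel":[0,0,0],"turn":0},{"travel":[0,0,0],"turn":0},{"travel":[0,0,0],"turn":0}]' 0 20
```

```text
[0.47308758 0.36710124 0.29176516] [0.47468147 0.36468795 0.29194272]
t: 2.25
tcp_pos: [0.4738, 0.3708, 0.1795]
ee_rot: [-0.0, 0.707, 0.707, -0.0]
force: [0.4, -0.2, -0.1]
finger_gap: 0.0918
t: 3.25
tcp_pos: [0.474, 0.3711, 0.1804]
ee_rot: [-0.0, 0.707, 0.707, 0.0]
force: [-2.3, 0.2, 5.3]
finger_gap: 0.0633
```

```bash
python3 -m crank '[{"travel":[0,0,-0.005],"turn":0},{"travel":[0,0,-0.01],"turn":0},{"travel":[0,0,-0.02],"turn":0},{"travel":[0,0,-0.035],"turn":0},{"travel":[0,0,-0.05],"turn":0},{"travel":[0,0,-0.07],"turn":0},{"travel":[0,0,-0.09],"turn":0},{"travel":[0,0,-0.11],"turn":0},{"travel":[0,0,-0.12],"turn":0},{"travel":[0,0,-0.12],"turn":0}]'
python3 -c "
from h import *
a=shot('wrist','w2')[0]; b=shot('side','d2')[0]; s=shot('scene','s2')[0]
cv2.imwrite('pics/m2.png',np.hstack([s[90:330,90:450],b[60:300,90:450]]))"
```

```text
t: 4.25
tcp_pos: [0.4746, 0.3714, 0.302]
ee_rot: [0.0, 0.707, 0.707, 0.002]
force: [-0.8, 0.2, -1.6]
finger_gap: 0.0632
```

View pics/m2.png

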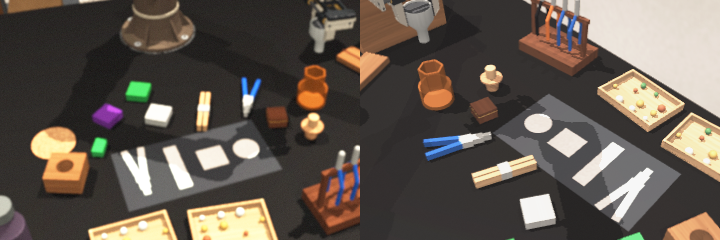

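The funnel is out and the jar stayed upright. The cropped scene view shows all tools clear of the arm and no tin, so the tin is absent in this run. Next I carry the funnel towards the stand.

```bash
python3 -m crank '[{"travel":[-0.04,0.007,0],"turn":0},{"travel":[-0.08,0.014,0],"turn":0},{"travel":[-0.12,0.021,0],"turn":0},{"travel":[-0.16,0.028,0],"turn":0},{"travel":[-0.2,0.035,0],"turn":0},{"travel":[-0.24,0.042,0],"turn":0},{"travel":[-0.28,0.049,0],"turn":0},{"travel":[-0.32,0.056,0],"turn":0},{"travel":[-0.36,0.063,0],"turn":0},{"travel":[-0.4,0.07,0],"turn":0}]'
python3 -m crank '[{"travel":[-0.04,0.007,0],"turn":0},{"travel":[-0.08,0.014,0],"turn":0},{"travel":[-0.12,0.021,0],"turn":0},{"travel":[-0.16,0.028,0],"turn":0},{"travel":[-0.2,0.035,0],"turn":0},{"travel":[-0.24,0.042,0],"turn":0},{"travel":[-0.28,0.049,0],"turn":0},{"travel":[-0.32,0.056,0],"turn":0},{"travel":[-0.36,0.063,0],"turn":0},{"travel":[-0.381,0.067,0],"turn":0}]'
python3 -c "
from h import *
shot('wrist','w3');print(manip.get_state()['tcp_pos'])"
```

```text
t: 5.4
tcp_pos: [0.5436, -0.0307, 0.2992]
ee_rot: [-0.001, 0.707, 0.707, -0.001]
force: [0.8, 0.1, -1.0]
finger_gap: 0.0632
t: 6.4
tcp_pos: [0.6096, -0.4141, 0.2981]
ee_rot: [-0.001, 0.708, 0.706, -0.001]
force: [-0.0, 0.0, -0.5]
finger_gap: 0.0632
[ 0.60907153 -0.4166658   0.29774264]
```

View pics/w3.png

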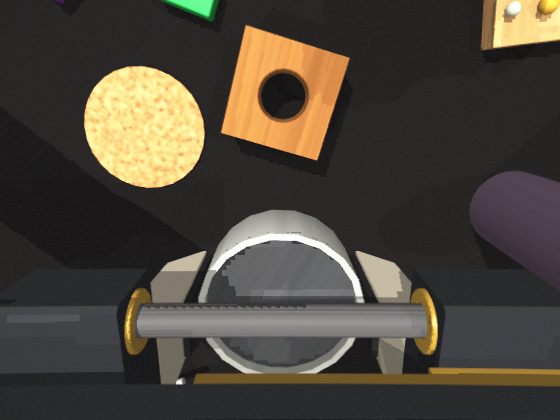

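The wrist view shows the stand's top face centred at about (285,92), its hole at (283,95), and the coaster at (145,127). A purple bottle stands at right, (530,230).

```bash
cat >> h.py <<'E'
def Tc(x,y,z,yaw=0):  # commanded pose, tool down; yaw: world turn of tool from start orientation (about tool z = -world z)
    T=np.eye(4); T[:3,:3]=np.array([[0,1,0],[1,0,0],[0,0,-1.]])@R.from_euler('z',yaw).as_matrix(); T[:3,3]=[x,y,z]; return T
E
python3 - <<'E'
from h import *
im=cv2.imread("pics/w3.png"); c=Cam("wrist",Tc(.610,-.414,.299))
hs=cv2.cvtColor(im,cv2.COLOR_BGR2HSV)
b=blobs(im,(5,80,90),(25,255,255),(215,15,360,170),1000)[0]; print("stand@50",rect(c,b,.05))
m=cv2.inRange(hs,(0,0,0),(180,255,110)); m2=np.zeros_like(m); m2[60:130,250:315]=m[60:130,250:315]
k=max(cv2.findContours(m2,cv2.RETR_EXTERNAL,cv2.CHAIN_APPROX_NONE)[0],key=cv2.contourArea)
print("hole",rect(c,k,.05),cv2.fitEllipse(k))
b=blobs(im,(5,60,90),(30,255,255),(70,55,212,200),1000)[0]; print("coaster@4",rect(c,b,.004))
s=Cam("scene"); print("bottle base",s.plane([[110,360]],0)*1000,"bottle cap if z=.2",s.plane([[89,297]],.2)*1000,s.plane([[89,297]],.25)*1000)
E
```

```text
stand@50 ((611.8419799804688, -336.14599609375), (91.13081359863281, 91.40401458740234), 74.11848449707031)
hole ((611.004150390625, -335.08184814453125), (40.665611267089844, 41.04228210449219), 71.72643280029297) ((282.26226806640625, 94.30215454101562), (47.13424301147461, 49.11399459838867), 37.118736267089844)
coaster@4 ((472.33349609375, -368.75360107421875), (119.95623779296875, 119.19947814941406), 0.38675621151924133)
bottle base [[ 857.0807556  -456.29688379]] bottle cap if z=.2 [[ 842.48782809 -449.7109576 ]] [[ 886.84539694 -435.05663233]]
```

```bash
python3 -m crank '[{"travel":[0.03,0.001,0],"turn":0},{"travel":[0.06,0.002,0],"turn":0},{"travel":[0.078,0.002,0],"turn":0},{"travel":[0.078,0.002,0.02],"turn":0},{"travel":[0.078,0.002,0.05],"turn":0},{"travel":[0.078,0.002,0.08],"turn":0},{"travel":[0.078,0.002,0.1],"turn":0},{"travel":[0.078,0.002,0.12],"turn":0},{"travel":[0.078,0.002,0.14],"turn":0},{"travel":[0.078,0.002,0.15],"turn":0}]'
python3 -m crank '[{"travel":[0,0,0.004],"turn":0},{"travel":[0,0,0.008],"turn":0},{"travel":[0,0,0.012],"turn":0},{"travel":[0,0,0.015],"turn":0},{"travel":[0,0,0.018],"turn":0},{"travel":[0,0,0.02],"turn":0},{"travel":[0,0,0.021],"turn":0},{"travel":[0,0,0.022],"turn":0},{"travel":[0,0,0.022],"turn":0},{"travel":[0,0,0.022],"turn":0}]'
```

```text
t: 7.45
tcp_pos: [0.6118, -0.3315, 0.1477]
ee_rot: [-0.002, 0.707, 0.707, -0.001]
force: [-0.4, -0.7, -2.0]
finger_gap: 0.0634
t: 8.45
tcp_pos: [0.6129, -0.3331, 0.1293]
ee_rot: [0.001, 0.707, 0.707, -0.0]
force: [-1.8, -0.1, 5.5]
finger_gap: 0.0635
```

```bash
python3 -m crank '[{"travel":[0,0,0],"turn":0},{"travel":[0,0,0],"turn":0},{"travel":[0,0,0],"turn":0},{"travel":[0,0,0],"turn":0},{"travel":[0,0,-0.02],"turn":0},{"travel":[0,0,-0.05],"turn":0},{"travel":[0,0,-0.09],"turn":0},{"travel":[0,0,-0.13],"turn":0},{"travel":[0,0,-0.17],"turn":0},{"travel":[0,0,-0.172],"turn":0}]' 1 20
python3 -m crank '[{"travel":[0.05,-0.009,0],"turn":0},{"travel":[0.09,-0.018,0],"turn":0},{"travel":[0.14,-0.027,0],"turn":0},{"travel":[0.19,-0.036,0],"turn":0},{"travel":[0.24,-0.045,0],"turn":0},{"travel":[0.29,-0.054,0],"turn":0},{"travel":[0.34,-0.063,0],"turn":0},{"travel":[0.39,-0.072,0],"turn":0},{"travel":[0.44,-0.081,0],"turn":0},{"travel":[0.49,-0.09,0],"turn":0}]'
python3 -m crank '[{"travel":[0.05,-0.012,0],"turn":0},{"travel":[0.09,-0.024,0],"turn":0},{"travel":[0.14,-0.036,0],"turn":0},{"travel":[0.19,-0.048,0],"turn":0},{"travel":[0.213,-0.049,0],"turn":0},{"travel":[0.213,-0.049,0],"turn":0},{"travel":[0.213,-0.049,0],"turn":0},{"travel":[0.213,-0.049,0],"turn":0},{"travel":[0.213,-0.049,0],"turn":0},{"travel":[0.213,-0.049,0],"turn":0}]'
python3 -c "
from h import *
w=shot('wrist','w4')[0];print(manip.get_state()['tcp_pos']);d=shot('side','d4')[0];s=shot('scene','s4')[0]
cv2.imwrite('pics/m4.png',np.hstack([cv2.resize(w[120:280,200:360],(480,480)),cv2.resize(d[230:390,360:460],(300,480))]))"
```

```text
t: 9.45
tcp_pos: [0.6149, -0.3332, 0.3068]
ee_rot: [0.005, 0.707, 0.707, 0.002]
force: [0.9, 1.0, -0.0]
finger_gap: 0.0919
t: 10.45
tcp_pos: [0.5233, 0.1536, 0.3001]
ee_rot: [0.0, 0.707, 0.707, 0.0]
force: [1.8, -0.2, -0.1]
finger_gap: 0.0919
t: 11.45
tcp_pos: [0.4757, 0.3635, 0.3004]
ee_rot: [0.0, 0.708, 0.706, 0.0]
force: [0.4, -0.1, 0.1]
finger_gap: 0.0916
[0.47561468 0.36375134 0.30039912]
```

View pics/m4.png

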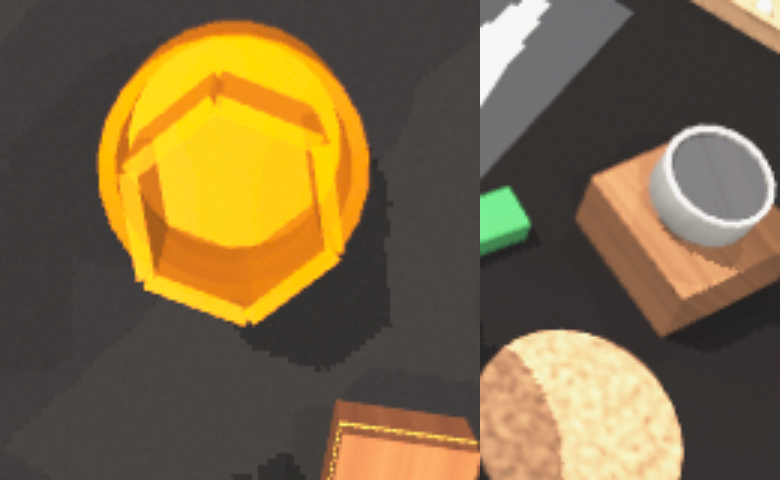

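The funnel sits upright in the stand and the jar is empty. The jar's six-sided rim has corners in the crop at (218,75), (325,140), (340,260), (250,325), (145,288) and (122,172), at 3x with offset (200,120).

```bash
python3 - <<'E'
from h import *
u=np.array([(218,75),(325,140),(340,260),(250,325),(145,288),(122,172)])/3+[200,120]
st=manip.get_state(); print(st["tcp_pos"])
c=Cam("wrist",Tc(0,0,.3))
p=c.plane(u,.105)*1000; ctr=p.mean(0); print("centre rel tool (world axes)",ctr)
d=p-ctr; print("radius",np.linalg.norm(d,axis=1),"ang",np.degrees(np.arctan2(d[:,1],d[:,0])))
i=p; print("flat normals", [round(np.degrees(np.arctan2(*((p[k]+p[(k+1)%6])/2-ctr)[::-1])),1) for k in range(6)],[round(2*np.linalg.norm((p[k]+p[(k+1)%6])/2-ctr),1) for k in range(6)])
E
```

```text
[0.47540467 0.36418078 0.30037125]
centre rel tool (world axes) [-2.43079051  6.52195951]
radius [35.9768374  30.45355683 31.27864558 31.8303842  31.698915   30.87058003] ang [  96.02172703   38.86973949  -24.89949072  -82.02940129 -138.62079834
  159.60759998]
flat normals [np.float64(70.0), np.float64(6.5), np.float64(-53.7), np.float64(-110.3), np.float64(-169.1), np.float64(125.1)] [np.float64(58.4), np.float64(52.4), np.float64(55.4), np.float64(55.9), np.float64(53.7), np.float64(56.9)]
```

```bash
python3 -m crank '[{"travel":[0.006,-0.002,0.03],"turn":-0.14},{"travel":[0.006,-0.002,0.06],"turn":-0.14},{"travel":[0.006,-0.002,0.09],"turn":-0.14},{"travel":[0.006,-0.002,0.11],"turn":-0.14},{"travel":[0.006,-0.002,0.125],"turn":-0.14},{"travel":[0.006,-0.002,0.14],"turn":-0.14},{"travel":[0.006,-0.002,0.15],"turn":-0.14},{"travel":[0.006,-0.002,0.16],"turn":-0.14},{"travel":[0.006,-0.002,0.165],"turn":-0.14},{"travel":[0.006,-0.002,0.165],"turn":-0.14}]' 1 40
python3 -m crank '[{"travel":[0,0,0],"turn":0},{"travel":[0,0,0],"turn":0},{"travel":[0,0,0],"turn":0},{"travel":[0,0,0],"turn":0},{"travel":[0,0,0],"turn":0},{"travel":[0,0,0],"turn":0},{"travel":[0,0,0],"turn":0},{"travel":[0,0,0],"turn":0},{"travel":[0,0,0],"turn":0},{"travel":[0,0,0],"turn":0}]' 0 40
```

```text
t: 12.6
tcp_pos: [0.473, 0.3705, 0.1348]
ee_rot: [-0.0, 0.656, 0.755, -0.0]
force: [-0.7, -0.3, -0.1]
finger_gap: 0.0921
t: 13.6
tcp_pos: [0.4732, 0.3707, 0.1354]
ee_rot: [0.0, 0.656, 0.755, 0.0]
force: [-1.1, -0.6, 4.2]
finger_gap: 0.0555
```

```bash
python3 -m crank '[{"travel":[0,0,-0.005],"turn":0},{"travel":[0,0,-0.015],"turn":0},{"travel":[0,0,-0.03],"turn":0},{"travel":[0,0,-0.05],"turn":0},{"travel":[0,0,-0.07],"turn":0},{"travel":[0,0,-0.09],"turn":0},{"travel":[-0.02,-0.003,-0.1],"turn":0},{"travel":[-0.05,-0.007,-0.1],"turn":0},{"travel":[-0.085,-0.012,-0.1],"turn":0},{"travel":[-0.12,-0.017,-0.1],"turn":0}]'
python3 -m crank '[{"travel":[-0.035,-0.005,0],"turn":0},{"travel":[-0.07,-0.01,0],"turn":0},{"travel":[-0.105,-0.015,0],"turn":0},{"travel":[-0.14,-0.02,0],"turn":0},{"travel":[-0.175,-0.025,0],"turn":0},{"travel":[-0.21,-0.03,0],"turn":0},{"travel":[-0.245,-0.035,0],"turn":0},{"travel":[-0.28,-0.04,0],"turn":0},{"travel":[-0.315,-0.045,0],"turn":0},{"travel":[-0.35,-0.05,0],"turn":0}]'
python3 -m crank '[{"travel":[-0.035,-0.005,0],"turn":0},{"travel":[-0.07,-0.01,0],"turn":0},{"travel":[-0.105,-0.015,0],"turn":0},{"travel":[-0.14,-0.02,0],"turn":0},{"travel":[-0.17,-0.024,0],"turn":0},{"travel":[-0.19,-0.027,0],"turn":0},{"travel":[-0.2,-0.028,0],"turn":0},{"travel":[-0.2,-0.028,0],"turn":0},{"travel":[-0.2,-0.028,0],"turn":0},{"travel":[-0.2,-0.028,0],"turn":0}]'
python3 -c "
from h import *
w=shot('wrist','w5')[0];print(manip.get_state()['tcp_pos'])"
```

```text
t: 14.6
tcp_pos: [0.4727, 0.2475, 0.2355]
ee_rot: [0.0, 0.656, 0.755, -0.0]
force: [-0.1, -0.6, -2.6]
finger_gap: 0.0559
t: 15.6
tcp_pos: [0.4715, -0.106, 0.2356]
ee_rot: [-0.0, 0.656, 0.755, -0.0]
force: [0.6, 0.3, -4.6]
finger_gap: 0.0557
t: 16.6
tcp_pos: [0.4728, -0.3044, 0.2352]
ee_rot: [-0.0, 0.655, 0.755, 0.0]
force: [0.0, 0.1, -3.6]
finger_gap: 0.0558
[ 0.47283023 -0.30454234  0.23528116]
```

View pics/w5.png

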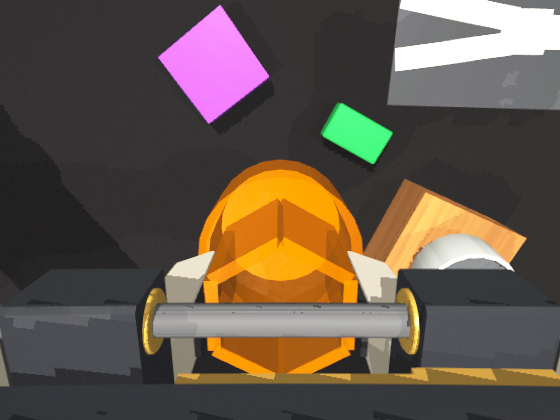

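The jar's neck is held symmetrically in the jaws, with its corners at columns 281–282. The funnel and stand are clear at right.

```bash
python3 -m crank '[{"travel":[-0.025,-0.004,0],"turn":0},{"travel":[-0.05,-0.007,0],"turn":0},{"travel":[-0.064,-0.0095,0],"turn":0},{"travel":[-0.064,-0.0095,0.02],"turn":0},{"travel":[-0.064,-0.0095,0.04],"turn":0},{"travel":[-0.064,-0.0095,0.055],"turn":0},{"travel":[-0.064,-0.0095,0.07],"turn":0},{"travel":[-0.064,-0.0095,0.08],"turn":0},{"travel":[-0.064,-0.0095,0.087],"turn":0},{"travel":[-0.064,-0.0095,0.09],"turn":0}]'
python3 -m crank '[{"travel":[0,0,0.002],"turn":0},{"travel":[0,0,0.003],"turn":0},{"travel":[0,0,0.004],"turn":0},{"travel":[0,0,0.005],"turn":0},{"travel":[0,0,0.006],"turn":0},{"travel":[0,0,0.007],"turn":0},{"travel":[0,0,0.007],"turn":0},{"travel":[0,0,0.007],"turn":0},{"travel":[0,0,0.007],"turn":0},{"travel":[0,0,0.007],"turn":0}]'
```

```text
t: 17.65
tcp_pos: [0.4721, -0.3703, 0.1448]
ee_rot: [-0.0, 0.656, 0.755, 0.0]
force: [-0.1, -0.2, -2.6]
finger_gap: 0.056
t: 18.65
tcp_pos: [0.4721, -0.3709, 0.1394]
ee_rot: [0.0, 0.656, 0.755, 0.0]
force: [-3.4, 1.7, 8.5]
finger_gap: 0.0557
```

```bash
python3 -m crank '[{"travel":[0,0,0],"turn":0},{"travel":[0,0,0],"turn":0},{"travel":[0,0,0],"turn":0},{"travel":[0,0,0],"turn":0},{"travel":[0,0,-0.02],"turn":0},{"travel":[0,0,-0.05],"turn":0},{"travel":[0,0,-0.08],"turn":0},{"travel":[0,0,-0.12],"turn":0},{"travel":[0,0,-0.16],"turn":0.14},{"travel":[0,0,-0.16],"turn":0.14}]' 1 40
python3 -c "
from h import *
w=shot('wrist','w6')[0];print(manip.get_state()['tcp_pos'],manip.get_state()['ee_rot']);d=shot('side','d6')[0]
cv2.imwrite('pics/m6.png',np.hstack([cv2.resize(w[100:300,180:380],(480,480)),cv2.resize(d[260:420,340:446],(318,480))]))"
```

```text
t: 19.65
tcp_pos: [0.4739, -0.3723, 0.304]
ee_rot: [0.005, 0.709, 0.705, 0.001]
force: [0.2, -0.1, -0.4]
finger_gap: 0.0917
[ 0.47313888 -0.37155264  0.30108815] [2.78170418e-03 7.07290657e-01 7.06917131e-01 5.98203791e-04]
```

View pics/m6.png

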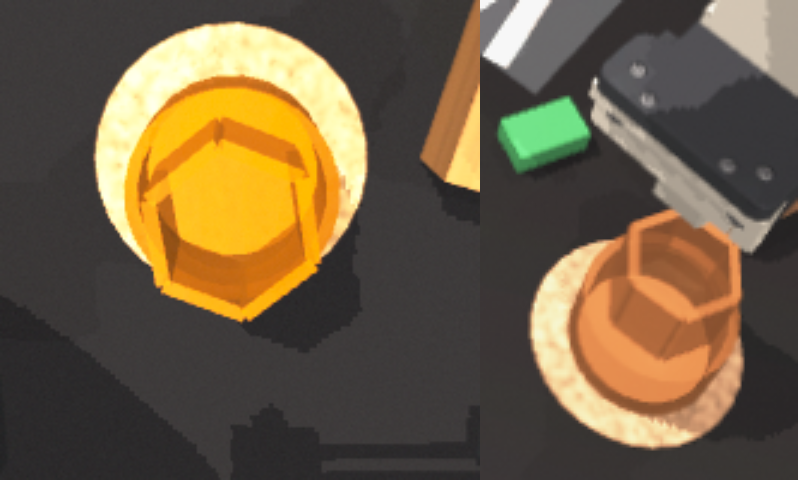

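```bash
python3 - <<'E'
from h import *
u=np.array([(218,118),(308,178),(318,268),(245,320),(163,290),(143,200)])/2.4+[180,100]
im,c=load("wrist","w6"); print(np.load("pics/w6.npy")[:3,3])
p=c.plane(u,.109)*1000; print("rim centre",p.mean(0),np.linalg.norm(p-p.mean(0),axis=1))
b=blobs(im,(10,30,150),(35,140,255),(210,100,340,215),300)[0]
q=c.plane(b.reshape(-1,2).astype(float),.004)*1000
h=cv2.convexHull(q.astype(np.float32)).reshape(-1,2)
h=h[h[:,1]>-369]  # upper half: true outer edge
A=np.c_[2*h,np.ones(len(h))]; s=np.linalg.lstsq(A,(h**2).sum(1),rcond=None)[0]; print("coaster",s[:2],np.sqrt(s[2]+s[:2]@s[:2]))
E
```

```text
[ 0.47393197 -0.37232784  0.30401263]
rim centre [ 472.36946866 -371.19472514] [37.34426861 30.21394993 31.36987332 31.77293695 31.26523264 31.01364308]
coaster [ 471.02438876 -368.16706005] 59.600694859059786
```

```bash
python3 -m crank '[{"travel":[0.048,0.009,0],"turn":0},{"travel":[0.096,0.018,0],"turn":0},{"travel":[0.144,0.027,0],"turn":0},{"travel":[0.192,0.036,0],"turn":0},{"travel":[0.24,0.045,0],"turn":0},{"travel":[0.288,0.054,0],"turn":0},{"travel":[0.336,0.063,0],"turn":0},{"travel":[0.384,0.072,0],"turn":0},{"travel":[0.432,0.081,0],"turn":0},{"travel":[0.48,0.09,0],"turn":0}]'
python3 -m crank '[{"travel":[0.048,0.011,0],"turn":0},{"travel":[0.096,0.022,0],"turn":0},{"travel":[0.144,0.033,0],"turn":0},{"travel":[0.192,0.044,0],"turn":0},{"travel":[0.207,0.046,0.02],"turn":0},{"travel":[0.207,0.046,0.05],"turn":0},{"travel":[0.207,0.046,0.06],"turn":0},{"travel":[0.207,0.046,0.06],"turn":0},{"travel":[0.207,0.046,0.06],"turn":0},{"travel":[0.207,0.046,0.06],"turn":0}]'
python3 - <<'E'
from h import *
for i in range(3):
    w,c=shot('wrist','w7'); st=manip.get_state(); print(st['tcp_pos'])
cv2.imwrite('pics/w7c.png',cv2.resize(w[100:300,180:380],(600,600)))
E
```

```text
t: 20.75
tcp_pos: [0.5614, 0.1111, 0.2965]
ee_rot: [-0.001, 0.707, 0.708, -0.001]
force: [0.4, -0.2, 0.2]
finger_gap: 0.0917
t: 21.75
tcp_pos: [0.6089, 0.3159, 0.2398]
ee_rot: [0.0, 0.707, 0.707, 0.001]
force: [0.0, 0.4, -0.0]
finger_gap: 0.0916
[0.6088532  0.3159978  0.23986968]
[0.60871394 0.31610924 0.23971362]
[0.60859594 0.31615483 0.23951447]
```

View pics/w7c.png

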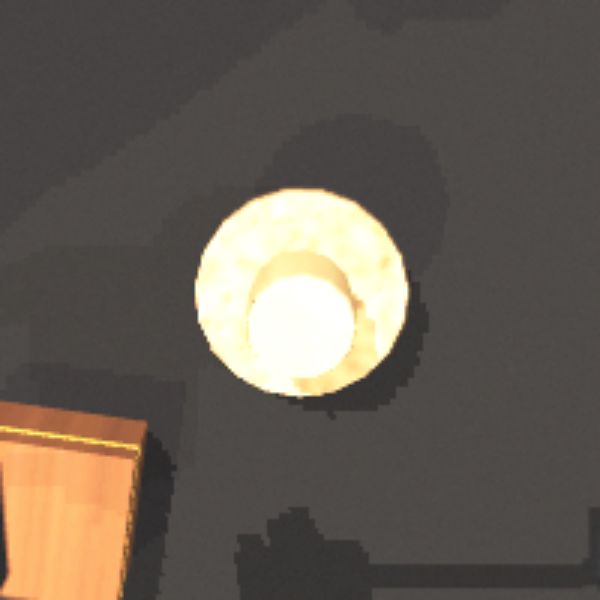

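The crop shows the stopper's knob centred at (302,326) and its flange at (301,292), with the ring box at lower left well clear.

```bash
python3 - <<'E'
from h import *
c=Cam("wrist",Tc(.6086,.3160,.2397))
print(c.plane([[280.3,197.3]],.038)*1000,c.plane([[280.7,208.7]],.068)*1000, manip.get_state()["tcp_pos"])
E
```

```text
[[608.13934957 315.33228659]] [[608.46567276 314.68656506]] [0.60859594 0.31615483 0.23951447]
```

```bash
python3 -m crank '[{"travel":[-0.001,0,0.03],"turn":0},{"travel":[-0.001,0,0.06],"turn":0},{"travel":[-0.001,0,0.08],"turn":0},{"travel":[-0.001,0,0.095],"turn":0},{"travel":[-0.001,0,0.11],"turn":0},{"travel":[-0.001,0,0.12],"turn":0},{"travel":[-0.001,0,0.127],"turn":0},{"travel":[-0.001,0,0.1315],"turn":0},{"travel":[-0.001,0,0.1315],"turn":0},{"travel":[-0.001,0,0.1315],"turn":0}]' 1 50
python3 -m crank '[{"travel":[0,0,0],"turn":0},{"travel":[0,0,0],"turn":0},{"travel":[0,0,0],"turn":0},{"travel":[0,0,0],"turn":0},{"travel":[0,0,0],"turn":0},{"travel":[0,0,0],"turn":0},{"travel":[0,0,0],"turn":0},{"travel":[0,0,0],"turn":0},{"travel":[0,0,0],"turn":0},{"travel":[0,0,0],"turn":0}]' 0 50
python3 -m crank '[{"travel":[0,0,-0.01],"turn":0},{"travel":[0,0,-0.04],"turn":0},{"travel":[0,0,-0.08],"turn":0},{"travel":[0,0,-0.12],"turn":0},{"travel":[0,0,-0.16],"turn":0},{"travel":[0,0,-0.19],"turn":0},{"travel":[-0.04,-0.008,-0.19],"turn":0},{"travel":[-0.08,-0.016,-0.19],"turn":0},{"travel":[-0.12,-0.024,-0.19],"turn":0},{"travel":[-0.16,-0.032,-0.19],"turn":0}]'
python3 -m crank '[{"travel":[-0.045,-0.009,0],"turn":0},{"travel":[-0.09,-0.018,0],"turn":0},{"travel":[-0.135,-0.027,0],"turn":0},{"travel":[-0.18,-0.036,0],"turn":0},{"travel":[-0.225,-0.045,0],"turn":0},{"travel":[-0.27,-0.054,0],"turn":0},{"travel":[-0.315,-0.063,0],"turn":0},{"travel":[-0.36,-0.072,0],"turn":0},{"travel":[-0.405,-0.081,0],"turn":0},{"travel":[-0.43,-0.09,0],"turn":0}]'
python3 -c "
from h import *
for i in range(3): shot('wrist','w8');print(manip.get_state()['tcp_pos'])"
```

```text
t: 22.9
tcp_pos: [0.6084, 0.3155, 0.1073]
ee_rot: [0.0, 0.707, 0.707, 0.0]
force: [0.3, 0.2, -0.3]
finger_gap: 0.0916
t: 23.9
tcp_pos: [0.6081, 0.3152, 0.1067]
ee_rot: [0.0, 0.707, 0.707, -0.0]
force: [-0.2, 0.4, -0.7]
finger_gap: 0.027
t: 24.9
tcp_pos: [0.5755, 0.1537, 0.2976]
ee_rot: [0.0, 0.707, 0.707, 0.0]
force: [0.8, -0.0, -0.3]
finger_gap: 0.0267
t: 25.9
tcp_pos: [0.4846, -0.2789, 0.2977]
ee_rot: [0.001, 0.708, 0.706, -0.0]
force: [-0.9, -0.0, -0.2]
finger_gap: 0.0275
[ 0.48264395 -0.28245766  0.29768171]
[ 0.4837545  -0.27963435  0.29757488]
[ 0.48497765 -0.27688304  0.29742483]
```

View pics/w8.png

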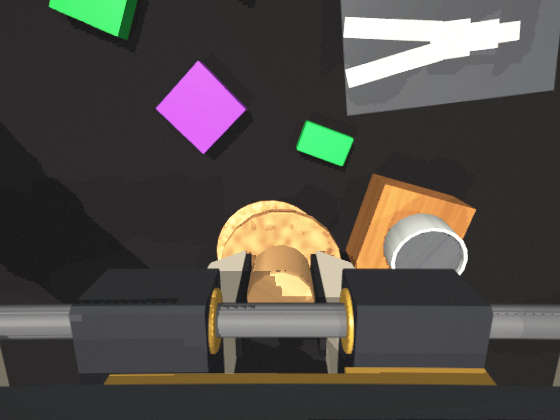

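The stopper is held upright. The coaster is behind it at (270,230), with the stand and funnel at right, undisturbed. I'll align over the jar and lower in stages.

```bash
python3 -m crank '[{"travel":[-0.04,-0.006,0],"turn":0},{"travel":[-0.08,-0.012,0],"turn":0},{"travel":[-0.096,-0.014,0.01],"turn":0},{"travel":[-0.096,-0.014,0.03],"turn":0},{"travel":[-0.096,-0.014,0.05],"turn":0},{"travel":[-0.096,-0.014,0.06],"turn":0},{"travel":[-0.096,-0.014,0.06],"turn":0},{"travel":[-0.096,-0.014,0.06],"turn":0},{"travel":[-0.096,-0.014,0.06],"turn":0},{"travel":[-0.096,-0.014,0.06],"turn":0}]'
python3 -c "
from h import *
d=shot('side','d9')[0]; s=shot('scene','s9')[0];print(manip.get_state()['tcp_pos'])
cv2.imwrite('pics/m9.png',np.hstack([cv2.resize(d[240:420,330:450],(400,600)),cv2.resize(s[140:280,90:183],(398,600))]))"
```

```text
t: 27.05
tcp_pos: [0.4725, -0.3708, 0.2377]
ee_rot: [0.001, 0.707, 0.707, 0.0]
force: [-0.0, 0.7, -1.0]
finger_gap: 0.0268
[ 0.47230396 -0.37085605  0.23738988]
```

View pics/m9.png

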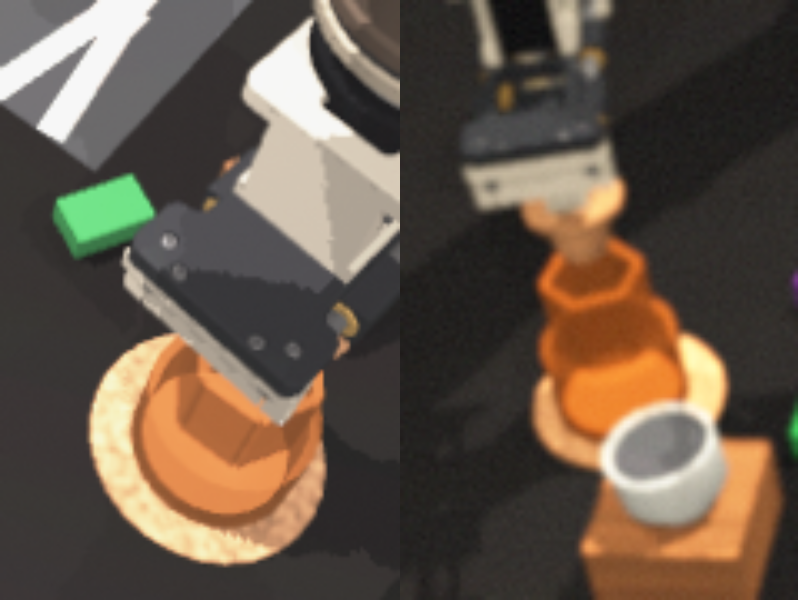

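The scene crop shows the plug centred over the open neck. Lowering.

```bash
python3 -m crank '[{"travel":[0,0,0.01],"turn":0},{"travel":[0,0,0.018],"turn":0},{"travel":[0,0,0.025],"turn":0},{"travel":[0,0,0.03],"turn":0},{"travel":[0,0,0.035],"turn":0},{"travel":[0,0,0.039],"turn":0},{"travel":[0,0,0.043],"turn":0},{"travel":[0,0,0.046],"turn":0},{"travel":[0,0,0.048],"turn":0},{"travel":[0,0,0.048],"turn":0}]'
```

```text
t: 28.15
tcp_pos: [0.472, -0.3707, 0.1885]
ee_rot: [-0.0, 0.707, 0.707, -0.0]
force: [-0.3, -0.9, -0.8]
finger_gap: 0.027
```

```bash
python3 -m crank '[{"travel":[0,0,0.001],"turn":0},{"travel":[0,0,0.002],"turn":0},{"travel":[0,0,0.003],"turn":0},{"travel":[0,0,0.004],"turn":0},{"travel":[0,0,0.005],"turn":0},{"travel":[0,0,0.006],"turn":0},{"travel":[0,0,0.007],"turn":0},{"travel":[0,0,0.008],"turn":0},{"travel":[0,0,0.008],"turn":0},{"travel":[0,0,0.008],"turn":0}]'
```

```text
t: 29.15
tcp_pos: [0.4722, -0.3708, 0.1834]
ee_rot: [0.001, 0.707, 0.707, 0.0]
force: [-6.6, 6.5, 26.3]
finger_gap: 0.0272
```

```bash
python3 -m crank '[{"travel":[0,0,0],"turn":0},{"travel":[0,0,0],"turn":0},{"travel":[0,0,0],"turn":0},{"travel":[0,0,0],"turn":0},{"travel":[0,0,-0.02],"turn":0},{"travel":[0,0,-0.06],"turn":0},{"travel":[0,0,-0.1],"turn":0},{"travel":[0,0,-0.14],"turn":0},{"travel":[0,0,-0.17],"turn":0},{"travel":[0,0,-0.17],"turn":0}]' 1 40
python3 -m crank '[{"travel":[0.045,-0.002,0],"turn":0},{"travel":[0.09,-0.004,0],"turn":0},{"travel":[0.135,-0.006,0],"turn":0},{"travel":[0.18,-0.008,0],"turn":0},{"travel":[0.225,-0.01,0],"turn":0},{"travel":[0.27,-0.012,0],"turn":0},{"travel":[0.315,-0.014,0],"turn":0},{"travel":[0.36,-0.016,0],"turn":0},{"travel":[0.385,-0.018,0],"turn":0},{"travel":[0.4,-0.02,0],"turn":0}]'
python3 -c "
from h import *
for i in range(5): shot('wrist','w10');print(manip.get_state()['tcp_pos'])
d=shot('side','d10')[0]; s=shot('scene','s10')[0]
w=cv2.imread('pics/w10.png')
cv2.imwrite('pics/m10.png',np.hstack([w[:300],cv2.resize(s[160:300,85:195],(236,300))]))"
```

```text
t: 30.15
tcp_pos: [0.4731, -0.3719, 0.3551]
ee_rot: [0.003, 0.707, 0.707, 0.001]
force: [0.4, -0.1, -0.3]
finger_gap: 0.0916
t: 31.15
tcp_pos: [0.4513, 0.0319, 0.3498]
ee_rot: [-0.001, 0.706, 0.708, -0.0]
force: [0.8, -0.5, -0.1]
finger_gap: 0.0916
[0.45108682 0.03352262 0.34976091]
[0.45143256 0.03150172 0.34982629]
[0.45169399 0.02973313 0.34992753]
[0.45189789 0.02867642 0.35005596]
[0.45201138 0.02814647 0.35019009]
```

View pics/m10.png

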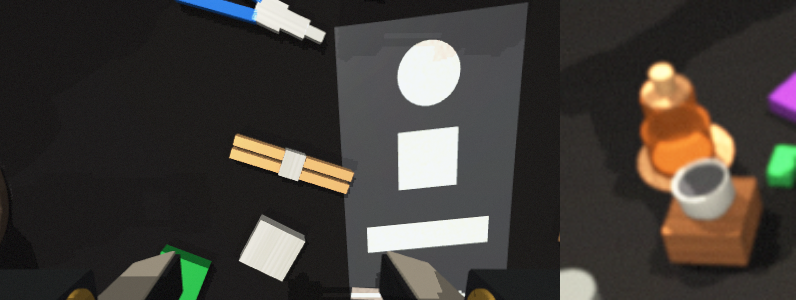

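The wrist view shows the block's white-grey square top at (272,248), clamp at (291,165), pliers at (265,10) partly out of view, and the marks. Only the white-grey piece is bare steel colour, and the green and purple ones are decoys. The scene crop at right shows the stopper seated on the jar and the funnel in its stand.

```bash
python3 - <<'E'
from h import *
im=cv2.imread("pics/w10.png"); c=Cam("wrist",Tc(.452,.028,.350))
hs=cv2.cvtColor(im,cv2.COLOR_BGR2HSV)
print("block top/side V:",hs[255,272,2],hs[222,255,2],hs[224,262], hs[250,300])
for t in (120,170,200):
    b=blobs(im,(0,0,t),(180,60,255),(230,205,320,290),300)
    if b: print(t,"block",rect(c,b[0],.022))
bs=blobs(im,(8,90,90),(25,255,255),(220,125,365,200),100)
print(len(bs)); p=np.vstack(bs); print("clamp",rect(c,p,.022))
for t in (120,150):
    b=blobs(im,(0,0,t),(180,60,255),(265,140,320,190),50); print("band",[rect(c,k,.024) for k in b[:2]])
for b in blobs(im,(0,0,170),(180,60,255),(360,30,500,260),800): print("mark",rect(c,b,.001))
E
```

```text
block top/side V: 228 28 [ 24  11 231] [30 18 83]
120 block ((440.117919921875, -73.11339569091797), (60.969295501708984, 61.08782958984375), 62.208377838134766)
170 block ((440.3128967285156, -73.70722961425781), (59.87340545654297, 59.83799743652344), 62.16779708862305)
200 block ((440.3043212890625, -73.51435852050781), (59.27459716796875, 59.382423400878906), 62.27471923828125)
2
clamp ((464.5692443847656, 32.41984176635742), (28.721633911132812, 140.76063537597656), 72.557861328125)
band [((464.2609558105469, 32.25372314453125), (32.05876922607422, 24.043277740478516), 72.94756317138672)]
band [((464.02642822265625, 31.48906707763672), (30.241436004638672, 24.043277740478516), 72.94756317138672)]
mark ((624.271484375, 34.43095016479492), (68.5040512084961, 68.68792724609375), 5.680149078369141)
mark ((614.282470703125, 128.6395263671875), (66.70179748535156, 67.62406921386719), 89.36579895019531)
mark ((634.1912231445312, -60.0243034362793), (148.33975219726562, 34.388851165771484), 5.9745659828186035)
```

The clamp has moved about 2 cm since the start, which is the knock the task warned of. These are its fresh positions.

I check the block's neighbours, then move over it with the jaws turned along its side.

```bash
python3 - <<'E'
from h import *
for n,f,z in (("scene","s10",.02),("side","d10",.02)):
    im,c=load(n,f)
    for b in blobs(im,(50,100,60),(80,255,255),None,60)[:2]: r=rect(c,b,z); print(n,"green",np.round(r[0]),np.round(r[1]),round(r[2]))
E
python3 -m crank '[{"travel":[-0.04,-0.004,0],"turn":0.14},{"travel":[-0.08,-0.008,0],"turn":0.28},{"travel":[-0.1015,-0.0117,0.03],"turn":0.42},{"travel":[-0.1015,-0.0117,0.07],"turn":0.485},{"travel":[-0.1015,-0.0117,0.11],"turn":0.485},{"travel":[-0.1015,-0.0117,0.15],"turn":0.485},{"travel":[-0.1015,-0.0117,0.18],"turn":0.485},{"travel":[-0.1015,-0.0117,0.2],"turn":0.485},{"travel":[-0.1015,-0.0117,0.2],"turn":0.485},{"travel":[-0.1015,-0.0117,0.2],"turn":0.485}]' 1 50
```

```text
scene green [ 331. -114.] [74. 96.] 68
scene green [ 534. -248.] [41. 73.] 69
side green [ 322. -118.] [72. 62.] 67
side green [ 523. -252.] [38. 57.] 70
t: 32.5
tcp_pos: [0.4405, -0.0729, 0.151]
ee_rot: [-0.0, 0.857, 0.516, -0.0]
force: [-0.3, 0.3, 0.5]
finger_gap: 0.0914
```

```bash
python3 -m crank '[{"travel":[0,0,0.02],"turn":0},{"travel":[0,0,0.035],"turn":0},{"travel":[0,0,0.05],"turn":0},{"travel":[0,0,0.06],"turn":0},{"travel":[0,0,0.07],"turn":0},{"travel":[0,0,0.075],"turn":0},{"travel":[0,0,0.08],"turn":0},{"travel":[0,0,0.081],"turn":0},{"travel":[0,0,0.081],"turn":0},{"travel":[0,0,0.081],"turn":0}]' 1 50
python3 -m crank '[{"travel":[0,0,0],"turn":0},{"travel":[0,0,0],"turn":0},{"travel":[0,0,0],"turn":0},{"travel":[0,0,0],"turn":0},{"travel":[0,0,0],"turn":0},{"travel":[0,0,0],"turn":0},{"travel":[0,0,0],"turn":0},{"travel":[0,0,-0.01],"turn":0},{"travel":[0,0,-0.03],"turn":0},{"travel":[0,0,-0.05],"turn":0}]' 0 50
python3 -c "
from h import *
T=tool();print(T[:3,3],np.degrees(np.arctan2(T[1,1],T[0,1])))
d=np.array([.6241,.0347,0])-[.4403,-.0735,0]; print(T[:3,:3].T@d)"
```

```text
t: 33.5
tcp_pos: [0.4406, -0.0723, 0.07]
ee_rot: [0.0, 0.856, 0.517, 0.0]
force: [-0.7, 0.4, 0.2]
finger_gap: 0.0919
t: 34.5
tcp_pos: [0.4394, -0.0722, 0.1202]
ee_rot: [-0.001, 0.856, 0.517, -0.001]
force: [0.6, 0.2, -6.4]
finger_gap: 0.0595
[ 0.43940684 -0.07216261  0.12021732] -27.790237800508066
[ 0.1814141   0.11215361 -0.00041537]
```

```bash
python3 -m crank '[{"travel":[0.03,0.019,-0.01],"turn":-0.1},{"travel":[0.06,0.037,-0.01],"turn":-0.2},{"travel":[0.09,0.056,-0.01],"turn":-0.3},{"travel":[0.12,0.074,-0.01],"turn":-0.4},{"travel":[0.15,0.093,-0.01],"turn":-0.5},{"travel":[0.17,0.105,-0.01],"turn":-0.588},{"travel":[0.1815,0.1125,0],"turn":-0.588},{"travel":[0.1815,0.1125,0.02],"turn":-0.588},{"travel":[0.1815,0.1125,0.03],"turn":-0.588},{"travel":[0.1815,0.1125,0.035],"turn":-0.588}]'
python3 -m crank '[{"travel":[0,0,0.004],"turn":0},{"travel":[0,0,0.008],"turn":0},{"travel":[0,0,0.011],"turn":0},{"travel":[0,0,0.013],"turn":0},{"travel":[0,0,0.0145],"turn":0},{"travel":[0,0,0.0145],"turn":0},{"travel":[0,0,0.0145],"turn":0},{"travel":[0,0,0.0145],"turn":0},{"travel":[0,0,0.0145],"turn":0},{"travel":[0,0,0.0145],"turn":0}]'
python3 -c "
from h import *
T=tool();print(T[:3,3],np.degrees(np.arctan2(T[1,1],T[0,1])))"
```

```text
t: 35.5
tcp_pos: [0.6226, 0.0349, 0.0829]
ee_rot: [-0.001, 0.671, 0.742, -0.002]
force: [-0.1, -0.3, -6.6]
finger_gap: 0.0594
t: 36.5
tcp_pos: [0.6246, 0.0359, 0.0703]
ee_rot: [0.0, 0.67, 0.743, 0.0]
force: [-0.5, 0.7, -6.2]
finger_gap: 0.0596
[0.62460885 0.03586542 0.0703312 ] 5.893654399357588
```

```bash
python3 -m crank '[{"travel":[0,0,0.0005],"turn":0},{"travel":[0,0,0.001],"turn":0},{"travel":[0,0,0.0015],"turn":0},{"travel":[0,0,0.0015],"turn":0},{"travel":[0,0,0.0015],"turn":0},{"travel":[0,0,0.0015],"turn":0},{"travel":[0,0,0.0015],"turn":0},{"travel":[0,0,0.0015],"turn":0},{"travel":[0,0,0.0015],"turn":0},{"travel":[0,0,0.0015],"turn":0}]'
python3 -m crank '[{"travel":[0,0,0],"turn":0},{"travel":[0,0,0],"turn":0},{"travel":[0,0,0],"turn":0},{"travel":[0,0,0],"turn":0},{"travel":[0,0,0],"turn":0},{"travel":[0,0,-0.02],"turn":0},{"travel":[0,0,-0.05],"turn":0},{"travel":[0,0,-0.09],"turn":0},{"travel":[0,0,-0.14],"turn":0},{"travel":[0,0,-0.18],"turn":0}]' 1 50
python3 -m crank '[{"travel":[0.02,-0.04,-0.02],"turn":0.103},{"travel":[0.034,-0.08,-0.04],"turn":0.103},{"travel":[0.048,-0.12,-0.06],"turn":0.103},{"travel":[0.061,-0.159,-0.08],"turn":0.103},{"travel":[0.061,-0.159,-0.1],"turn":0.103},{"travel":[0.061,-0.159,-0.1],"turn":0.103},{"travel":[0.061,-0.159,-0.1],"turn":0.103},{"travel":[0.061,-0.159,-0.1],"turn":0.103},{"travel":[0.061,-0.159,-0.1],"turn":0.103},{"travel":[0.061,-0.159,-0.1],"turn":0.103}]'
python3 - <<'E'
from h import *
im,c=shot('wrist','w11'); T=tool(); print(T[:3,3].round(4),np.degrees(np.arctan2(T[1,1],T[0,1])))
im,c=shot('wrist','w11'); T=tool(); print(T[:3,3].round(4)); c=Cam("wrist",T)
bs=blobs(im,(8,90,90),(25,255,255),(180,100,400,262),200)
print("clamp",rect(c,np.vstack(bs),.022),[cv2.boundingRect(b) for b in bs])
for b in blobs(im,(0,0,150),(180,60,255),None,400)[:8]: print("white",cv2.boundingRect(b),rect(c,b,.02))
for b in blobs(im,(95,120,80),(125,255,255),None,100)[:3]: print("blue",cv2.boundingRect(b),rect(c,b,.018))
E
```

```text
t: 37.5
tcp_pos: [0.6246, 0.0359, 0.0698]
ee_rot: [0.0, 0.67, 0.743, 0.0]
force: [-4.6, -1.0, 8.1]
finger_gap: 0.0593
t: 38.5
tcp_pos: [0.6247, 0.0359, 0.2514]
ee_rot: [0.0, 0.67, 0.743, 0.001]
force: [2.3, 0.1, 1.0]
finger_gap: 0.092
t: 39.5
tcp_pos: [0.4602, 0.08, 0.3479]
ee_rot: [-0.0, 0.707, 0.707, -0.001]
force: [1.0, 0.6, -0.2]
finger_gap: 0.0917
[0.4602 0.0801 0.348 ] -0.018404961023752605
[0.4602 0.0801 0.3482]
clamp ((464.4505920410156, 34.00957489013672), (31.84715461730957, 140.88026428222656), 72.56120300292969) [(223, 178, 55, 39), (291, 198, 54, 38)]
white (387, 171, 64, 63) ((619.4578857421875, 38.469482421875), (71.14724731445312, 70.61209106445312), 6.005434036254883)
white (386, 90, 62, 62) ((607.2464599609375, 130.90643310546875), (64.48104095458984, 65.96553802490234), 89.73577880859375)
white (387, 251, 90, 46) ((641.2451171875, -53.67828369140625), (58.76087951660156, 109.11556243896484), 87.23717498779297)
white (246, 49, 70, 46) ((460.8876953125, 178.435546875), (26.381860733032227, 74.61616516113281), 66.6359634399414)
white (344, 339, 63, 23) ((582.8847045898438, -161.85443115234375), (80.32002258300781, 16.814762115478516), 15.183064460754395)
white (122, 251, 52, 24) ((298.80609130859375, -43.04219055175781), (71.03298950195312, 23.333242416381836), 17.848220825195312)
white (358, 264, 23, 26) ((568.699951171875, -56.07771682739258), (27.005077362060547, 33.53219985961914), 4.172814846038818)
white (271, 195, 27, 29) ((463.6596984863281, 31.00435447692871), (31.225914001464844, 24.232295989990234), 72.80865478515625)
blue (181, 0, 78, 57) ((397.59918212890625, 222.88377380371094), (12.547806739807129, 85.47602844238281), 57.60430908203125)
blue (168, 42, 82, 35) ((385.2879333496094, 194.40611267089844), (12.6214599609375, 85.49986267089844), 75.6379165649414)
```

View pics/w11.png

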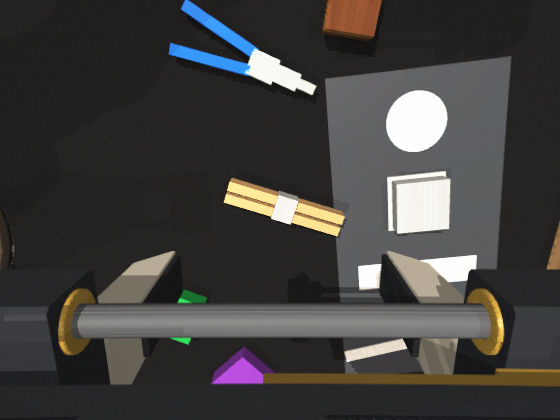

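The view shows the block on its square at (422,205), the clamp at (285,208), and the pliers with joint (263,67) and tip (313,91). The jaws point right-down, about -23° in world. The clamp is next.

```bash
python3 -m crank '[{"travel":[-0.02,0.002,0],"turn":-0.14},{"travel":[-0.0486,0.0038,0.02],"turn":-0.28},{"travel":[-0.0486,0.0038,0.05],"turn":-0.42},{"travel":[-0.0486,0.0038,0.08],"turn":-0.56},{"travel":[-0.0486,0.0038,0.11],"turn":-0.7},{"travel":[-0.0486,0.0038,0.14],"turn":-0.84},{"travel":[-0.0486,0.0038,0.16],"turn":-0.98},{"travel":[-0.0486,0.0038,0.18],"turn":-1.12},{"travel":[-0.0486,0.0038,0.19],"turn":-1.267},{"travel":[-0.0486,0.0038,0.19],"turn":-1.267}]' 0.8 40
python3 -m crank '[{"travel":[0,0,0.02],"turn":0},{"travel":[0,0,0.035],"turn":0},{"travel":[0,0,0.05],"turn":0},{"travel":[0,0,0.06],"turn":0},{"travel":[0,0,0.07],"turn":0},{"travel":[0,0,0.08],"turn":0},{"travel":[0,0,0.085],"turn":0},{"travel":[0,0,0.087],"turn":0},{"travel":[0,0,0.087],"turn":0},{"travel":[0,0,0.087],"turn":0}]'
python3 -c "
from h import *
T=tool();print(T[:3,3],np.degrees(np.arctan2(T[1,1],T[0,1])),manip.get_state()['joints'])"
```

```text
t: 40.6
tcp_pos: [0.4631, 0.0313, 0.1573]
ee_rot: [-0.001, 0.15, 0.989, -0.0]
force: [-0.9, 0.3, -0.3]
finger_gap: 0.0736
t: 41.6
tcp_pos: [0.4641, 0.0317, 0.072]
ee_rot: [0.0, 0.151, 0.988, 0.0]
force: [-0.5, -0.5, 0.6]
finger_gap: 0.0736
[0.46410927 0.03165085 0.07201107] 72.57699727562341 [-0.01039261  0.51885242 -0.22554417  2.1564805   0.23856752  0.4885759
  0.84815992]
```

```bash
python3 -m crank '[{"travel":[0,0,0],"turn":0},{"travel":[0,0,0],"turn":0},{"travel":[0,0,0],"turn":0},{"travel":[0,0,0],"turn":0},{"travel":[0,0,0],"turn":0},{"travel":[0,0,0],"turn":0},{"travel":[0,0,0],"turn":0},{"travel":[0,0,-0.01],"turn":0},{"travel":[0,0,-0.03],"turn":0},{"travel":[0,0,-0.05],"turn":0}]' 0 40
python3 -m crank '[{"travel":[-0.03,-0.006,0],"turn":-0.07},{"travel":[-0.06,-0.012,0],"turn":-0.14},{"travel":[-0.09,-0.018,0],"turn":-0.21},{"travel":[-0.12,-0.024,0],"turn":-0.28},{"travel":[-0.15,-0.03,0],"turn":-0.35},{"travel":[-0.175,-0.034,0],"turn":-0.409},{"travel":[-0.1895,-0.0363,0.01],"turn":-0.409},{"travel":[-0.1895,-0.0363,0.02],"turn":-0.409},{"travel":[-0.1895,-0.0363,0.03],"turn":-0.409},{"travel":[-0.1895,-0.0363,0.038],"turn":-0.409}]'
python3 -m crank '[{"travel":[0,0,0.003],"turn":0},{"travel":[0,0,0.006],"turn":0},{"travel":[0,0,0.008],"turn":0},{"travel":[0,0,0.01],"turn":0},{"travel":[0,0,0.012],"turn":0},{"travel":[0,0,0.013],"turn":0},{"travel":[0,0,0.013],"turn":0},{"travel":[0,0,0.013],"turn":0},{"travel":[0,0,0.013],"turn":0},{"travel":[0,0,0.013],"turn":0}]'
python3 -c "
from h import *
T=tool();print(T[:3,3],np.degrees(np.arctan2(T[1,1],T[0,1])))"
```

```text
t: 42.6
tcp_pos: [0.4635, 0.0316, 0.1226]
ee_rot: [-0.001, 0.151, 0.988, -0.0]
force: [-0.2, 0.2, -1.5]
finger_gap: 0.0294
t: 43.6
tcp_pos: [0.6322, -0.0587, 0.0823]
ee_rot: [-0.001, -0.053, 0.999, 0.0]
force: [-0.3, 0.2, -1.6]
finger_gap: 0.0294
t: 44.6
tcp_pos: [0.634, -0.0597, 0.0718]
ee_rot: [0.0, -0.052, 0.999, -0.0]
force: [-2.9, 0.3, 9.0]
finger_gap: 0.0298
[ 0.63402411 -0.05971814  0.07178518] 96.01445705250646
```

```bash
python3 -m crank '[{"travel":[0,0,0],"turn":0},{"travel":[0,0,0],"turn":0},{"travel":[0,0,0],"turn":0},{"travel":[0,0,0],"turn":0},{"travel":[0,0,-0.02],"turn":0},{"travel":[0,0,-0.05],"turn":0},{"travel":[0,0,-0.09],"turn":0},{"travel":[0,0,-0.13],"turn":0},{"travel":[0,0,-0.17],"turn":0},{"travel":[0,0,-0.18],"turn":0}]' 0.5 40
python3 -m crank '[{"travel":[0.024,0.038,0],"turn":0.1},{"travel":[0.048,0.076,0],"turn":0.2},{"travel":[0.072,0.114,0],"turn":0.3},{"travel":[0.096,0.152,0],"turn":0.4},{"travel":[0.12,0.19,0],"turn":0.513},{"travel":[0.144,0.228,0],"turn":0.513},{"travel":[0.167,0.266,0],"turn":0.513},{"travel":[0.167,0.266,0],"turn":0.513},{"travel":[0.167,0.266,0],"turn":0.513},{"travel":[0.167,0.266,0],"turn":0.513}]' 0.8
python3 - <<'E'
from h import *
shot('wrist','w12');im,c=shot('wrist','w12'); T=tool(); print(T[:3,3].round(4),np.degrees(np.arctan2(T[1,1],T[0,1]))); c=Cam("wrist",T)
for b in blobs(im,(0,0,140),(180,60,255),None,400)[:6]: print("white",cv2.boundingRect(b),rect(c,b,.018))
for b in blobs(im,(95,120,80),(125,255,255),None,100)[:3]: print("blue",cv2.boundingRect(b),rect(c,b,.018))
s,_=shot('scene','s12'); d,_=shot('side','d12')
E
```

```text
t: 45.6
tcp_pos: [0.6357, -0.0594, 0.2558]
ee_rot: [0.004, -0.053, 0.999, -0.0]
force: [0.5, 0.4, -0.0]
finger_gap: 0.0459
t: 46.6
tcp_pos: [0.4404, 0.1863, 0.2504]
ee_rot: [0.0, 0.203, 0.979, -0.0]
force: [0.5, -0.5, -0.1]
finger_gap: 0.0736
[0.4406 0.1861 0.2504] 66.49510050406396
white (112, 305, 334, 80) ((589.301513671875, 117.84256744384766), (328.89013671875, 93.31028747558594), 66.46791076660156)
white (273, 250, 58, 53) ((528.0159301757812, 169.44728088378906), (55.53971862792969, 54.741539001464844), 66.55582427978516)
white (132, 251, 64, 53) ((477.5179443359375, 49.308570861816406), (35.302154541015625, 81.89883422851562), 23.30845069885254)
white (367, 251, 63, 53) ((564.2786254882812, 256.0084533691406), (76.65100860595703, 37.03486251831055), 5.95098876953125)
white (268, 167, 30, 83) ((459.0874328613281, 179.1722869873047), (26.11806869506836, 77.41868591308594), 66.4703369140625)
blue (249, 72, 30, 98) ((383.0001220703125, 195.0857696533203), (12.367920875549316, 81.16412353515625), 75.92115783691406)
```

```bash
python3 -m crank '[{"travel":[0.001,0.001,0.04],"turn":0},{"travel":[0.001,0.001,0.08],"turn":0},{"travel":[0.001,0.001,0.11],"turn":0},{"travel":[0.001,0.001,0.13],"turn":0},{"travel":[0.001,0.001,0.15],"turn":0},{"travel":[0.001,0.001,0.165],"turn":0},{"travel":[0.001,0.001,0.175],"turn":0},{"travel":[0.001,0.001,0.18],"turn":0},{"travel":[0.001,0.001,0.18],"turn":0},{"travel":[0.001,0.001,0.18],"turn":0}]'
python3 -m crank '[{"travel":[0,0,0],"turn":0},{"travel":[0,0,0],"turn":0},{"travel":[0,0,0],"turn":0},{"travel":[0,0,0],"turn":0},{"travel":[0,0,0],"turn":0},{"travel":[0,0,0],"turn":0},{"travel":[0,0,0],"turn":0},{"travel":[0,0,-0.02],"turn":0},{"travel":[0,0,-0.05],"turn":0},{"travel":[0,0,-0.08],"turn":0}]' 0 40
python3 - <<'E'
from h import *
T=tool();print(T[:3,3],np.degrees(np.arctan2(T[1,1],T[0,1])))
# pliers mark: from overview pictures without the arm over it
for n,f in (("scene","s4"),("side","d4"),("scene","s12"),("side","d12"),("scene","s2"),("side","d2")):
    im,c=load(n,f)
    bs=blobs(im,(0,0,150),(180,50,255),(195,225,250,295) if n=="scene" else (322,222,388,285),60)
    for b in bs[:3]:
        p=c.plane(b.reshape(-1,2).astype(float),.001)*1000; r=cv2.minAreaRect(p.astype(np.float32))
        print(n,f,np.round(r[0],1),np.round(r[1],1),round(r[2],1),"xmax",p[p[:,0].argmax()].round(1),"xmin",p[p[:,0].argmin()].round(1))
E
```

```text
t: 47.8
tcp_pos: [0.4397, 0.1887, 0.0712]
ee_rot: [0.0, 0.203, 0.979, 0.0]
force: [-0.2, 0.2, -0.1]
finger_gap: 0.0736
t: 48.8
tcp_pos: [0.4387, 0.1884, 0.1512]
ee_rot: [-0.001, 0.202, 0.979, -0.0]
force: [1.3, 0.2, -2.7]
finger_gap: 0.0257
[0.43873111 0.18835884 0.15115806] 66.64395140606766
scene s4 [ 626.1 -163.5] [ 62.8 168.8] 89.4 xmax [ 710.7 -146.8] xmin [ 542.  -143.7]
side d4 [ 627.3 -159.4] [163.5  61.5] 5.0 xmax [ 708.8 -154.4] xmin [ 544.5 -150. ]
side d4 [622.2 -65.8] [63.9 30.4] 3.7 xmax [655.  -77.1] xmin [591.3 -83. ]
scene s12 [ 624.  -146.6] [171.1  63.8] 13.1 xmax [ 711.3 -144.4] xmin [ 541.3 -146.3]
side d12 [ 626.2 -168.1] [ 62.3 164.4] 88.2 xmax [ 708.8 -154.4] xmin [ 544.5 -150. ]
scene s2 [ 625.8 -163.5] [ 62.8 169.4] 89.4 xmax [ 710.7 -146.8] xmin [ 541.3 -146.3]
side d2 [ 627.3 -159.4] [163.5  61.5] 5.0 xmax [ 708.8 -154.4] xmin [ 544.5 -150. ]
side d2 [622.2 -65.8] [63.9 30.4] 3.7 xmax [655.  -77.1] xmin [591.3 -83. ]
```

```bash
python3 -m crank '[{"travel":[-0.03,-0.0135,-0.03],"turn":-0.06},{"travel":[-0.06,-0.027,-0.06],"turn":-0.12},{"travel":[-0.09,-0.04,-0.09],"turn":-0.18},{"travel":[-0.12,-0.054,-0.12],"turn":-0.24},{"travel":[-0.15,-0.067,-0.149],"turn":-0.3},{"travel":[-0.18,-0.08,-0.149],"turn":-0.36},{"travel":[-0.21,-0.094,-0.149],"turn":-0.42},{"travel":[-0.24,-0.108,-0.149],"turn":-0.48},{"travel":[-0.26,-0.116,-0.149],"turn":-0.513},{"travel":[-0.27,-0.121,-0.149],"turn":-0.513}]'
python3 - <<'E'
from h import *
for i in range(6): im,c=shot('wrist','w13'); T=tool()
print(T[:3,3].round(4),np.degrees(np.arctan2(T[1,1],T[0,1])))
E
```

```text
t: 49.8
tcp_pos: [0.6399, -0.0319, 0.2987]
ee_rot: [-0.001, -0.052, 0.999, -0.0]
force: [0.1, 0.5, -1.7]
finger_gap: 0.026
[ 0.6385 -0.0278  0.2999] 96.1171958890699
```

View pics/w13.png

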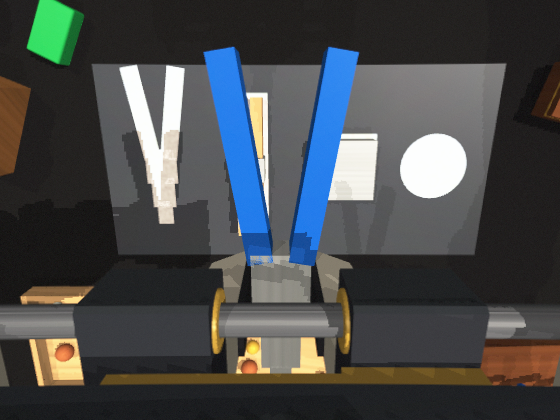

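The pliers' silhouette is fully visible at left: handle ends at (130,68) and (175,68), tip end at (166,222). The clamp lies on its bar at (255,150), the block on its square at (352,168), and the disc is empty.

```bash
python3 - <<'E'
from h import *
im,_=load('wrist','w13'); T=np.load('pics/w13.npy'); T[:3,3]=[.6385,-.0280,.2999]; c=Cam("wrist",T)
g=cv2.cvtColor(im,cv2.COLOR_BGR2GRAY); m=(g>105).astype(np.uint8)*255; k=np.zeros_like(m); k[60:230,115:195]=255; m&=k
b=max(cv2.findContours(m,cv2.RETR_EXTERNAL,cv2.CHAIN_APPROX_NONE)[0],key=cv2.contourArea)
print(cv2.boundingRect(b))
ys,xs=np.nonzero(cv2.drawContours(np.zeros_like(m),[b],-1,255,-1)); P=c.plane(np.c_[xs,ys].astype(float),.001)*1000
a=np.radians(6.0)
for it in range(4):
    e=np.array([np.cos(a),np.sin(a)]); n=np.array([-e[1],e[0]]); s=P@e; v=P@n
    st=np.arange(s.min()+3,s.max()-2,4); 
    row=[(q,v[abs(s-q)<2].min(),v[abs(s-q)<2].max()) for q in st]
    mid=np.array([(q,(l+h)/2) for q,l,h in row]); f=np.polyfit(mid[:,0],mid[:,1],1); a+=np.arctan(f[0])
print("axis deg",np.degrees(a),"len",np.ptp(s)); v0=np.polyval(f,0)
for q,l,h in row: print(round(q-s.max(),0),round(h-l,1),round((h+l)/2-np.polyval(f,q),1),end=" | ")
tip=s.max()*e+np.polyval(f,s.max())*n; print("\ntip end",tip,"handle end",s.min()*e+np.polyval(f,s.min())*n)
# tool mat angle, block, clamp
for b in blobs(im,(0,0,140),(180,60,255),(325,135,385,205),300)[:1]: print("block@22",rect(c,b,.022))
bb=cv2.boxPoints(rect(c,b,.022))
for b in blobs(im,(0,0,170),(180,60,255),(395,125,470,205),300)[:1]: print("disc",rect(c,b,.001))
E
```

```text
(119, 64, 66, 160)
axis deg 5.988289796990123 len 162.6387395861875
-160.0 62.9 0.1 | -156.0 62.9 -0.1 | -152.0 62.0 0.0 | -148.0 59.7 -0.1 | -144.0 58.9 0.0 | -140.0 58.0 0.1 | -136.0 56.2 -0.3 | -132.0 55.3 -0.1 | -128.0 54.5 -0.0 | -124.0 51.9 -0.1 | -120.0 50.9 0.1 | -116.0 49.4 0.5 | -112.0 47.5 0.1 | -108.0 46.6 0.3 | -104.0 45.7 0.4 | -100.0 43.8 0.0 | -96.0 42.8 0.2 | -92.0 40.9 -0.2 | -88.0 39.9 -0.0 | -84.0 39.0 0.1 | -80.0 37.1 -0.3 | -76.0 36.2 -0.2 | -72.0 35.2 -0.1 | -68.0 33.2 -0.4 | -64.0 32.4 -0.3 | -60.0 32.6 0.2 | -56.0 32.7 -0.1 | -52.0 32.6 -0.3 | -48.0 32.8 0.1 | -44.0 31.7 -0.5 | -40.0 23.6 0.0 | -36.0 24.7 0.1 | -32.0 24.6 -0.0 | -28.0 23.9 0.0 | -24.0 25.0 0.2 | -20.0 24.8 -0.1 | -16.0 16.2 0.4 | -12.0 16.5 0.2 | -8.0 16.5 -0.1 | -4.0 15.5 0.1 | 
tip end [ 706.30401912 -147.5244457 ] handle end [ 544.55276038 -164.49176459]
block@22 ((620.760498046875, 41.91639709472656), (64.66853332519531, 45.93795394897461), 5.560500144958496)
disc ((613.7859497070312, 129.27163696289062), (67.86490631103516, 67.66374206542969), 54.58208465576172)
```

```bash
python3 - <<'E'
from h import *
T=np.eye(4); c=Cam("wrist",T)
p=c.plane([[205,55],[236,47],[328,47],[358,54]],.053)*1000; print(p, p.mean(0))
t=tool(); print(t[:3,3],np.degrees(np.arctan2(t[1,1],t[0,1])))
d=np.array([.6426,-.1545,0])-[.6385,-.0280,0]; print(t[:3,:3].T@d)
E
```

```text
[[ 92.32801349 -27.32337368]
 [ 94.97767035 -16.12463906]
 [ 94.93364945  16.65450464]
 [ 92.58666423  27.46633901]] [93.70649938  0.16820773]
[ 0.6384641  -0.0278474   0.29991768] 96.1171958890699
[ 9.40351743e-03 -1.26216589e-01 -8.12830733e-05]
```

```bash
python3 -m crank '[{"travel":[0.003,-0.04,0],"turn":0},{"travel":[0.006,-0.08,0],"turn":0},{"travel":[0.0095,-0.11,0.02],"turn":0},{"travel":[0.0095,-0.126,0.06],"turn":0},{"travel":[0.0095,-0.126,0.1],"turn":0},{"travel":[0.0095,-0.126,0.13],"turn":0},{"travel":[0.0095,-0.126,0.16],"turn":0},{"travel":[0.0095,-0.126,0.18],"turn":0},{"travel":[0.0095,-0.126,0.2],"turn":0},{"travel":[0.0095,-0.126,0.21],"turn":0}]'
python3 -m crank '[{"travel":[0,0,0.004],"turn":0},{"travel":[0,0,0.008],"turn":0},{"travel":[0,0,0.012],"turn":0},{"travel":[0,0,0.015],"turn":0},{"travel":[0,0,0.017],"turn":0},{"travel":[0,0,0.0185],"turn":0},{"travel":[0,0,0.0195],"turn":0},{"travel":[0,0,0.0195],"turn":0},{"travel":[0,0,0.0195],"turn":0},{"travel":[0,0,0.0195],"turn":0}]'
python3 -c "
from h import *
T=tool();print(T[:3,3],np.degrees(np.arctan2(T[1,1],T[0,1])))"
```

```text
t: 51.1
tcp_pos: [0.642, -0.1545, 0.0883]
ee_rot: [-0.001, -0.053, 0.999, 0.0]
force: [0.1, 1.5, -1.1]
finger_gap: 0.0258
t: 52.1
tcp_pos: [0.6431, -0.1559, 0.0708]
ee_rot: [0.0, -0.052, 0.999, -0.0]
force: [-2.9, 0.4, 6.3]
finger_gap: 0.0255
[ 0.64308697 -0.15593456  0.07081237] 96.01574883813451
```

```bash
python3 -m crank '[{"travel":[0,0,0],"turn":0},{"travel":[0,0,0],"turn":0},{"travel":[0,0,0],"turn":0},{"travel":[0,0,0],"turn":0},{"travel":[0,0,-0.02],"turn":0},{"travel":[0,0,-0.05],"turn":0},{"travel":[0,0,-0.09],"turn":0},{"travel":[0,0,-0.13],"turn":0},{"travel":[0,0,-0.17],"turn":0},{"travel":[0,0,-0.2],"turn":0}]' 0.5 40
python3 -m crank '[{"travel":[0,0.04,-0.02],"turn":0},{"travel":[-0.01,0.07,-0.04],"turn":0},{"travel":[-0.02,0.1,-0.06],"turn":0},{"travel":[-0.03,0.12,-0.06],"turn":0},{"travel":[-0.03,0.12,-0.06],"turn":0},{"travel":[-0.03,0.12,-0.06],"turn":0},{"travel":[-0.03,0.12,-0.06],"turn":0},{"travel":[-0.03,0.12,-0.06],"turn":0},{"travel":[-0.03,0.12,-0.06],"turn":0},{"travel":[-0.03,0.12,-0.06],"turn":0}]'
python3 - <<'E'
from h import *
for i in range(3): im,c=shot('wrist','w14'); T=tool()
print(T[:3,3].round(4),np.degrees(np.arctan2(T[1,1],T[0,1])))
s,_=shot('scene','s14'); d,_=shot('side','d14')
g=np.vstack([cv2.resize(s[120:300,80:350],(360,240)),cv2.resize(d[80:420,110:470],(360,340))])
w=im[:290,60:500]
o=np.zeros((580,800,3),np.uint8); o[:290,:440]=w; o[:,440:]=g
o[290:,:200]=cv2.resize(s[165:235,85:133],(200,290)); o[290:,200:440]=cv2.resize(s[150:295,350:470],(240,290)); cv2.imwrite('pics/m14.png',o)
E
```

```text
t: 53.1
tcp_pos: [0.6434, -0.1558, 0.2732]
ee_rot: [0.001, -0.053, 0.999, -0.0]
force: [-0.1, -0.4, -1.2]
finger_gap: 0.046
t: 54.1
tcp_pos: [0.6602, -0.0341, 0.3302]
ee_rot: [-0.0, -0.052, 0.999, -0.0]
force: [0.9, 0.3, -1.3]
finger_gap: 0.046
[ 0.6602 -0.0336  0.3303] 96.00400772923942
```

View pics/m14.png

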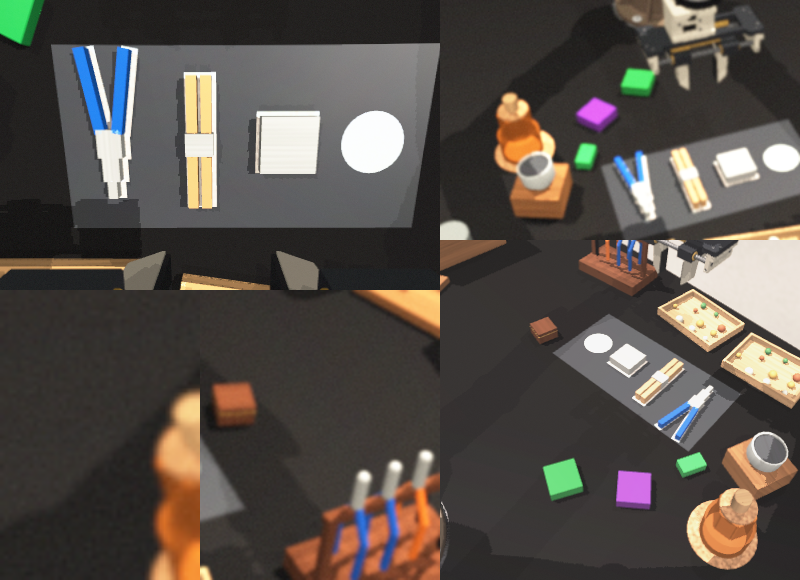

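The composite shows everything in place. The pliers (jaws as drawn), clamp and block are on their marks and the disc is empty. The stopper is on the jar, the jar on the cork, the funnel in its stand, and the ring box where it was. I'll check positions numerically.

```bash
python3 - <<'E'
from h import *
im,_=load('wrist','w14'); T=np.load('pics/w14.npy'); c=Cam("wrist",T); O=60
p=lambda b,z: tuple(np.round(v,1) for v in rect(c,b,z))
print("disc (613.8,128.7)",p(blobs(im,(0,0,190),(180,60,255),(395,100,470,180),300)[0],.001))
b=blobs(im,(0,0,150),(180,60,255),(318,112,385,180),300)[0]; print("block@22 (624.1,34.7,5.9)",p(b,.022))
b=np.vstack(blobs(im,(8,60,90),(30,255,255),(235,60,290,215),100)); print("clamp@22 (634,-59.7,6.0)",p(b,.022))
b=np.vstack(blobs(im,(95,120,80),(125,255,255),(125,30,205,140),100)); q=c.plane(b.reshape(-1,2).astype(float),.018)*1000
e=np.array([np.cos(np.radians(6)),np.sin(np.radians(6))]); n=np.array([-e[1],e[0]]); s=q@e; v=q@n
o=np.array([642.6,-154.5]); print("pliers handle end s rel origin (-95):",s.min()-o@e,"mid lateral:",[(v[abs(s-s.min()-k)<3].min()+v[abs(s-s.min()-k)<3].max())/2-o@n for k in (10,30,50)])
S,sc=load('scene','s14'); D,dc=load('side','d14'); S0=cv2.imread('pics/scene0.png')
for nme,f in (("start",'pics/s2.png'),("now",'pics/s14.png')):
    b=blobs(cv2.imread(f),(0,80,40),(12,255,160),(350,190,385,222),60); print("ringbox px",nme,[np.round(k.reshape(-1,2).mean(0),1).tolist() for k in b[:1]])
# predicted pixels of knob top centre & flange if seated
for nm,cm in (("scene",sc),("side",dc)): print(nm,"knob top/flange predicted seated",cm.proj([[.4722,-.3709,.145],[.4722,-.3709,.115]]).round(1).tolist())
b=blobs(S,(8,20,120),(30,150,255),(100,150,145,200),20); print("scene knob boxes",[cv2.boundingRect(k) for k in b])
b=blobs(D,(8,20,120),(30,150,255),(370,310,450,400),20); print("side",[cv2.boundingRect(k) for k in b])
E
```

```text
disc (613.8,128.7) (array([613.9, 129.4]), array([66.8, 68.3]), np.float64(5.8))
block@22 (624.1,34.7,5.9) (array([622.2,  33. ]), array([63.9, 64.4]), np.float64(5.9))
clamp@22 (634,-59.7,6.0) (array([633.8, -60.2]), array([139.3,  26.5]), np.float64(5.9))
pliers handle end s rel origin (-95): -95.42983532600988 mid lateral: [np.float64(-0.7434699909794062), np.float64(-0.7340092243398715), np.float64(-0.5150253103175828)]
ringbox px start [[367.5, 207.7]]
ringbox px now [[366.6, 208.0]]
scene knob top/flange predicted seated [[131.7, 192.8], [134.1, 201.7]]
side knob top/flange predicted seated [[411.9, 335.0], [407.0, 343.8]]
scene knob boxes [(124, 189, 21, 11)]
side [(389, 310, 61, 56), (370, 372, 58, 28), (370, 340, 15, 25)]
```

```bash
python3 -c "
from plant import manip
print(manip.sign_off(), manip.get_state()['t'])"
```

```text
the job is handed in; nothing more can be done
the job is handed in; nothing more can be done
```

The bench is in order and I handed the job in after about 54 s of the 210 s allowed. The order was funnel into its stand, jar onto the cork mat, stopper pushed home, then block, clamp and pliers onto their silhouettes. The tin was absent in this run. The clamp had been knocked about 2 cm before I reached for it, so I measured it again first.

| Item | Last check |
|---|---|
| Clamp | within 1 mm of its mark, turned 5.9° against 6.0° |
| Pliers | within about 1 mm, jaws pointing as drawn |
| Block | within 1–2 mm, angle matching to about 0.1°; the edge of the mark blurred this reading (it read 64 mm wide instead of 60) |
| Jar | about 2–3 mm from the middle of the cork mat, upright |
| Stopper | stopped at the seated height (wrist 183.4 mm, expected 183.5 mm) under a 26 N push |
| Funnel | upright in its stand |
| Ring box | within 1 pixel of where it was |

No check failed. I checked the stopper's final seating in the overview pictures only to within a pixel or two, a few millimetres. The evidence that it is fully home is the height and force above.

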